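# Load the drying box with peg plaques and set its extraction gate and air valve

## Task

Lay all the whitewashed peg plaques (three to five of them) flat on the grille in the drying box, pegs up and none on top of another, then shut the lid fully. After that draw the black extraction gate open until its grip is level with the red clip on its rail, and last turn the red lever of the air valve until it is in line with the green pointer. Leave the other things on the bench where they are.

Things in the scene. Friction and masses are not known exactly. Their poses are not given: they have to be found in the camera images.
- dryer: Steel-blue drying box fixed to the table, open on top: outside 170 (x) x 336 (y) x 85 mm high, walls 6 mm. Origin: centre of its underside; x away from the robot, y to the left. The bed is a slotted steel grille, top 12 mm above the origin, 158 x 324 mm clear inside. Clear lid hinged on the far (+x) upper edge; air pipe and ball valve on its left (+y), extraction duct and slide gate on its right.
- plaque1: Peg plaque: flat whitewashed pine board 110 (its x) x 50 (its y) x 16 mm, scorched ends, with a round wooden peg 28 mm in diameter standing 44 mm up from the middle of its face (top 60 mm above the underside). About 80 g. Origin: centre of the underside, z up along the peg. May be absent.
- plaque2: Peg plaque: flat whitewashed pine board 110 (its x) x 50 (its y) x 16 mm, scorched ends, with a round wooden peg 28 mm in diameter standing 44 mm up from the middle of its face (top 60 mm above the underside). About 80 g. Origin: centre of the underside, z up along the peg. May be absent.
- plaque3: Peg plaque: flat whitewashed pine board 110 (its x) x 50 (its y) x 16 mm, scorched ends, with a round wooden peg 28 mm in diameter standing 44 mm up from the middle of its face (top 60 mm above the underside). About 80 g. Origin: centre of the underside, z up along the peg. May be absent.
- plaque4: Peg plaque: flat whitewashed pine board 110 (its x) x 50 (its y) x 16 mm, scorched ends, with a round wooden peg 28 mm in diameter standing 44 mm up from the middle of its face (top 60 mm above the underside). About 80 g. Origin: centre of the underside, z up along the peg. May be absent.
- plaque5: Peg plaque: flat whitewashed pine board 110 (its x) x 50 (its y) x 16 mm, scorched ends, with a round wooden peg 28 mm in diameter standing 44 mm up from the middle of its face (top 60 mm above the underside). About 80 g. Origin: centre of the underside, z up along the peg. May be absent.
- lid (a joint): Opening of the lid in rad: 0 shut, 1.57 upright; starts about upright, the lid stays where it is left (stiff hinge, 0.6 N m plus the lid's weight of 0.4 kg); it stops by itself on the rim at 0.
- lid_hinge (a point): Middle of the lid's hinge line, on the box's far upper edge (85 mm above the table, level with the underside of the shut lid); the hinge line runs along the dryer's y.
- lid_lip (a point): Middle, on the outer face, of the orange lip (26 mm deep, 100 mm wide, 8 mm thick) on the lid's free edge, 182 mm from the hinge. The lid is a clear panel, 8 mm thick, as large as the box. The point's x points in the panel's plane from the lip to the hinge, z is the outer face's normal (up when shut, away from the robot when upright).
- gate (a joint): Extraction slide gate in m: 0 shut, 0.080 fully open; opens towards the robot (the dryer's -x). Friction about 2.5 N; it stays where it is left.
- gate_grip (a point): Centre of the gate's black upright grip block, 36 (along the slide) x 14 x 44 mm high, with a white line across the middle of its top; the block's top is 125 mm above the table, and the block is clear for 40 mm on both y sides. The gate housing behind it is 105 mm high.
- gate_mark (a point): Centre of the red marker clip (8 mm wide) on the low guide rail (42 mm high) beside the gate, 14 mm to the right (-y) of the grip's line. Its x is the slide line. It is a marker only, and is not moved: the gate is open far enough when the grip has come level with it along the slide.
- valve (a joint): Ball valve lever in rad: 0 shut (lever across the pipe, pointing to the robot, the dryer's -x), 1.57 fully open (lever along the pipe, pointing left, +y); grows clockwise seen from above. Friction about 0.15 N m; it stays where it is left.
- valve_axis (a point): On the vertical turning axis of the valve lever, at the lever's height (78 mm above the table).
- valve_grip (a point): Centre of the lever's red sleeve (60 mm long, 16 mm wide, 16 mm high), 95 mm from the axis and 78 mm above the table. Its x points outward along the lever, z up. The pipe under it is 51 mm high at most.
- valve_pointer (a joint): Angle in rad of the green setting pointer on the white plate under the lever, on the same scale as joint valve: lever in line with the pointer means equal values. It is a marker only, and is not moved.
- valve_mark (a point): Near the tip of the green setting pointer, 50 mm from the valve's axis, under the lever (62 mm above the table). Its x points outward along the pointer.
- paint_jar: Glass jar of white paint, 72 mm across, 115 mm high, upright; origin at the middle of its underside. Bystander.
- tape_roll: Green roll of masking tape lying flat, 90 mm across, 24 mm high; origin at the middle of its underside. Bystander.
- brush: Paint brush 190 mm long lying on the table; origin under its middle. Bystander.
- glue_bottle: Yellow glue bottle with a red cap, 56 mm across, 170 mm high, upright; origin at the middle of its underside. Bystander.
- varnish_tin: Bare metal tin, 90 mm across, 100 mm high, upright; origin at the middle of its underside. Bystander.
- screwdriver: Blue-handled screwdriver 190 mm long lying on the table; origin under its middle. Bystander.
- sanding_block: Cork sanding block 110 x 65 x 30 mm; origin at the middle of its underside. Bystander.
There are look-alikes about, which are no part of the job. What is shaped like the plaque5 but blue is not meant.

How it is judged:
By the outcome, as a careful person would: the job done as asked, in the order asked, and still so for the second after the job is handed in, with the robot touching nothing.
Of plaque1, plaque2, plaque3, plaque4, plaque5 only 3 to 5 are there at a start; the rules pass over those that are not, and their reading is None.
At some moment in a run one of plaque1, plaque2, plaque3 may be knocked a few centimetres aside while the robot is not near it.
It also fails if it takes over 210 s, if anything falls off the work surface, if the arm or the gripper's body presses on something with over 40 N, if the wrist force passes 120 N, or if a joint passes its speed limit or range.

## Robot

A 7-joint arm with a two-finger parallel gripper is mounted at the origin on the work surface. World frame = base frame: x ahead of the robot, y to its left, z up, the work surface at z = 0. Lengths are in mm, angles in degrees, forces in N, time in s.
With the tool pointing down it reaches from about 400 to 900 mm from the base axis. Payload 5.5 kg.
Tool frame: the origin (TCP) lies at the very end of the fingers, on their centre line; the grasp point (between the pads) lies 19 mm behind it; z points along the fingers, y is the line along which they close (so a half turn about z gives the same grasp; the last joint's range is limited). The gripper opens to 92 mm and grips with 3 to 60 N. Pads are 19 mm wide; open, the fingers measure 130 mm over their backs; the gripper's body (75 mm by 190 mm) begins 47 mm behind the grasp point.
Start: joints at [84.637, 28.699, -24.465, 88.831, 12.651, 65.22, -12.049], TCP at [227.065, -609.05, 190.829] pointing down, gripper open.
Joint ranges: [-164.97, 164.97], [-17.58, 116.51], [-87.97, 89.64], [11.32, 138.91], [-80.73, 260.73], [10.89, 115.49], [-147.41, 147.41]. Speed limits (degrees/s): [147.25, 147.25, 180, 180, 180, 180, 180].

## Interface

Orientations are given as [roll, pitch, yaw] about the fixed x, y, z axes, in that order (R = Rz(yaw) Ry(pitch) Rx(roll)).
In Python, from plant import get_state, snapshot, calibration, job_done gives the robot as it stands.
- The arm moves only by the tool carry_out, never from a script. Its argument "plan" is a list of rows, each a list of 7 numbers: the turn, a rotation vector about the tool's x, y, z in degrees, then the shift along the tool's x, y, z in m, then the finger opening in m, from 0 to 0.0918. In form: [[wx, wy, wz, dx, dy, dz, jaw], ...]. A call has exactly 10 rows; each row shifts and turns the commanded pose from where the row before left it, along the tool's axes as they then stand; what a row does not reach is not made up. A row lasts 1/12 s, in which the tool goes at most 41.7 mm and 7.16 degrees, less where a joint would pass 70% of its speed; a pose out of reach is approached as far as the arm can. A call is refused whole if a number of a shift passes 0.0417 or a number of a turn 7.16, either way. A call with a gripper value outside its range is refused whole. The fingers move at their own pace and stop on an object; the grip force is fixed at half the most. Time passes only in rows, so rows that do not move let the fingers close, or fill a call up. It gives the time, the measured TCP pose, the force, the opening and the grip force at its end, in the units of the state.
- get_state(): the state, without advancing time (a new reading comes with each control period).
- snapshot(name): name is "scene" or "top"; returns (picture, depth): 480x640x3 uint8, red, green, blue; 480x640 float32, mm along the optical axis (not along the pixel's ray), 0 where there is no reading.
- calibration(name): a dict with "fovy" (degrees; the focal length in pixels is half the picture's height over the tangent of half this angle, whatever the lens; pixels are square), "cx", "cy" (the principal point, pixels), "rvec" (rotation vector, rad) and "tvec" (3), from world to camera coordinates, as OpenCV has them. Camera axes: x right, y down, z forward; pixel columns grow to the right and rows downward; lengths in mm; the calibration is good to about 2 mm. A picture is of the moment at which its call begins. calibration takes no time and is no camera call.
- job_done(): hands the job in; it is judged then, once.
The state is a dict: "t": time; "joints": joint angles; "joint_vel": joint speeds; "joint_torque": joint torques, N m; "ee_pos": TCP position; "ee_rot": TCP orientation; "contact_force": force on the tool from outside, world axes, zero at the start; "wrist_torque": the same for the moment, N m; "width": opening from 0.0 (shut) to 1.0 (fully open); "grasp_force": force on a finger pad.
Only numpy, scipy, OpenCV 4.12 (cv2) and the standard library are available. Lean on these libraries where they do the work, as an engineer would, in place of code of your own. Each camera call takes 0.05 s, during which the arm holds its last target. There are 200 camera calls.

## Working session

There is one attempt and no reset: what is moved stays moved. The work goes in short steps, Python scripts to look and compute and a tool call to move; the robot and the scene stay as the last step left them, time stands still between calls to the robot, and variables do not carry over. Pictures are saved under pics/ and viewed, at most 14 in all, crops included, and the job is handed in when it is done.

Besides the shell and the picture viewer there is one more tool, called after "Request:" as name(argument=value, ...), one argument or row to a line, values as JSON. carry_out: Moves the arm, as the interface text tells. Its arguments: {"type":"object","properties":{"plan":{"type":"array"}},"required":["plan"]}

```bash
ls; mkdir -p pics; cat > h.py <<'E'
import numpy as np, cv2
from plant import get_state, snapshot, calibration, job_done
def cam(n):
    c=calibration(n); f=240/np.tan(np.radians(c['fovy'])/2)
    R=cv2.Rodrigues(np.array(c['rvec'],float))[0]; t=np.array(c['tvec'],float)
    return f,c['cx'],c['cy'],R,t
def ray(n,u,v,z):
    f,cx,cy,R,t=cam(n); d=R.T@np.array([(u-cx)/f,(v-cy)/f,1]); o=-R.T@t
    return o+d*(z-o[2])/d[2]
def cloud(n,dep):
    f,cx,cy,R,t=cam(n); v,u=np.mgrid[:480,:640]
    P=np.stack([(u-cx)/f*dep,(v-cy)/f*dep,dep],-1); return (P-t)@R
def proj(n,p):
    f,cx,cy,R,t=cam(n); q=R@np.array(p,float)+t; return q[0]/q[2]*f+cx,q[1]/q[2]*f+cy
def shot(n,tag):
    im,d=snapshot(n); cv2.imwrite(f'pics/{tag}.png',cv2.cvtColor(im,cv2.COLOR_RGB2BGR)); np.savez(f'{tag}.npz',im=im,d=d); return im,d
E
python3 -c "
from h import *
for n in('scene','top'):
  shot(n,n+'0'); f,cx,cy,R,t=cam(n); print(n,calibration(n),'pos',-R.T@t)
print(get_state())"
```

```text
pics
scene {'fovy': 48.12982811592472, 'cx': 314.2767252784271, 'cy': 232.50282014601896, 'rvec': array([ 1.65077474,  1.88270442, -0.79663728]), 'tvec': array([  17.44905178, -255.13228118, 1647.44892048])} pos [1346.53732521  166.2258895   968.8607131 ]
top {'fovy': 44.694741986920015, 'cx': 325.43483078348277, 'cy': 244.42687045963143, 'rvec': array([ 2.22112694, -2.15779722,  0.07127519]), 'tvec': array([  22.72890044,  472.3362369 , 1579.41457129])} pos [ 369.94376782   37.08715766 1606.21750177]
{'t': 0.1, 'joints': array([ 84.63783102,  28.74672899, -24.45447296,  88.88495774,
        12.65197201,  65.22200753, -12.05175997]), 'joint_vel': array([ 0.04514221, -0.11057389,  0.01232395, -0.06894696,  0.02222526,
        0.04287269,  0.00879011]), 'joint_torque': array([-1.12022363e-02, -5.67872250e+01, -5.83837956e+00, -2.79913563e+01,
       -6.89904112e-02,  2.41457415e-02,  6.23158689e-05]), 'ee_pos': array([ 226.73611473, -608.42617124,  189.90494342]), 'ee_rot': array([-1.79899804e+02, -1.82153722e-03,  2.04432371e+01]), 'contact_force': array([ 0.10299359, -0.1551949 , -0.6202651 ]), 'wrist_torque': array([ 0.02719599,  0.03811985, -0.04163026]), 'grasp_force': 0.0, 'width': 1.0007853649624199}
```

View pics/scene0.png

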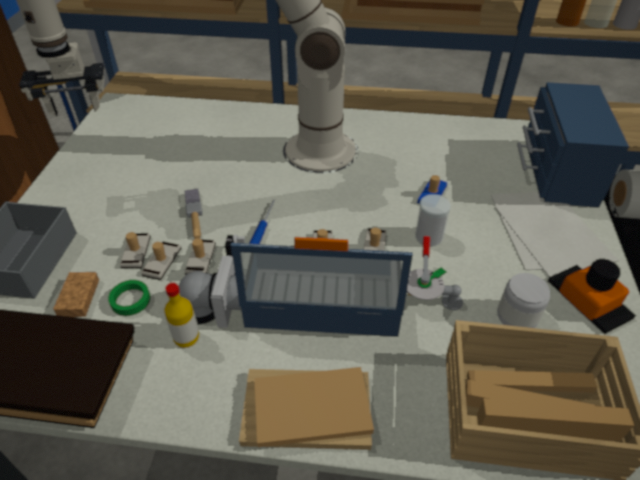

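View pics/top0.png

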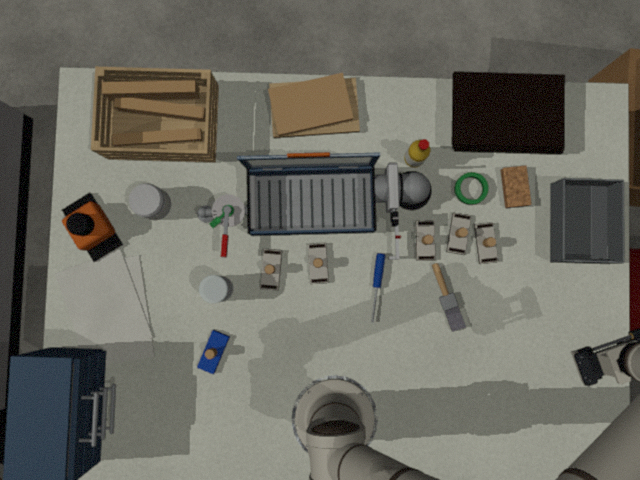

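The scene shows five white plaques: top view pegs at about (271,269), (318,263), (426,240), (460,232), (487,242). The blue look-alike is at (213,352). The box is around (312,200), the gate grip near (397,220), and the red lever at (225,245) with the green pointer at (222,215).

```bash
cat > meas.py <<'E'
from h import *
import sys
def plaques(im,d,verbose=True):
    P=cloud('top',d); z=P[...,2]; hsv=cv2.cvtColor(im,cv2.COLOR_RGB2HSV)
    ok=(d>0)&(P[...,0]>200)&(P[...,0]<800)&(abs(P[...,1])<600)
    peg=(ok&(z>50)&(z<70)&(hsv[...,1]>60)&(hsv[...,0]>5)&(hsv[...,0]<25)).astype(np.uint8)
    n,l,s,c=cv2.connectedComponentsWithStats(peg); out=[]
    for i in range(1,n):
        if not 25<s[i,4]<250: continue
        zt=np.median(z[l==i]); p=np.median(P[l==i],0)
        near=ok&(np.hypot(P[...,0]-p[0],P[...,1]-p[1])<66)
        b=(near&(z>p[2]-54)&(z<p[2]-34)).astype(np.uint8)
        n2,l2,s2,c2=cv2.connectedComponentsWithStats(b)
        k=1+np.argmax(s2[1:,4]); pts=P[l2==k][:,:2].astype(np.float32)
        r=cv2.minAreaRect(pts); bx=cv2.boxPoints(r); e=bx[1]-bx[0],bx[2]-bx[1]; e=max(e,key=np.linalg.norm)
        out.append((p.round(1),np.round(r[0],1),np.round(r[1],0),round(float(np.degrees(np.arctan2(e[1],e[0])))%180,1),round(float(np.median(z[l2==k])),1),s[i,4],im[l2==k].mean(0).round()))
    return out
if __name__=='__main__':
    a=np.load(sys.argv[1]+'.npz')
    for o in plaques(a['im'],a['d']): print(*o)
E
python3 meas.py top0; python3 -c "
from h import *
for n in('top','scene'):
  a=np.load(n+'0.npz');im,d=a['im'],a['d'];P=cloud(n,d);h=cv2.cvtColor(im,cv2.COLOR_RGB2HSV);H,S,V=h[...,0],h[...,1],h[...,2]
  print(n)
  for nm,m in dict(orange=(H>5)&(H<18)&(S>190)&(V>120),red=((H<5)|(H>174))&(S>150)&(V>100),green=(H>50)&(H<85)&(S>120),).items():
    k,l,s,c=cv2.connectedComponentsWithStats(m.astype(np.uint8))
    for i in range(1,k):
      if s[i,4]>8: print(nm,s[i],c[i].round(1),np.median(P[l==i],0).round(1),np.ptp(P[l==i],0).round(0))
  z=P[...,2]
  m=(h[...,0]>95)&(H<125)&(S>60)&(z>75)&(z<95)&(P[...,0]>300)
  k,l,s,c=cv2.connectedComponentsWithStats(m.astype(np.uint8));
  for i in range(1,k):
    if s[i,4]>60:
      r=cv2.minAreaRect(P[l==i][:,:2].astype(np.float32)); print('rim',s[i],r,np.median(z[l==i]), P[l==i].min(0).round(),P[l==i].max(0).round())
im=cv2.imread('pics/top0.png'); t=cv2.resize(im[140:300,190:450],None,fx=3,fy=3,interpolation=cv2.INTER_CUBIC); cv2.imwrite('pics/crop1.png',t)
"
```

```text
[797.4 392.9  62.1] [787.8 409.6] [23. 55.] 91.8 10.7 29 [131. 112.  82.]
[692.2 385.3  61.2] [738.7 410.2] [22. 66.] 106.6 11.6 104 [109.  93.  67.]
[691.8 549.1  62.9] [730.1 538.3] [47. 12.] 88.1 12.5 54 [87. 73. 52.]
[ 512.3 -326.2   60.1] [ 511.8 -327.8] [ 65. 120.] 169.8 17.0 82 [114. 110. 101.]
[ 490.8 -235.4   59.7] [ 491.2 -238. ] [113.  57.] 0.6 16.5 79 [112. 108. 100.]
[ 489.6 -400.4   59.9] [ 490.6 -400.9] [122.  61.] 7.3 16.7 79 [112. 108.  99.]
[421.1  56.   60.3] [420.3  56.2] [110.  54.] 3.8 16.4 78 [116. 112. 103.]
[399.2 183.8  60.6] [398.9 184.6] [ 54. 114.] 175.8 16.6 77 [102.  99.  91.]
top
orange [288 153  41   3  69] [307.  154.3] [660.6  87.2 281.3] [ 8. 92. 14.]
orange [ 78 203  18  11 109] [ 87.  208.8] [544.4 672.7  59.8] [ 191.  661. 1554.]
orange [ 63 217   4   9  19] [ 64.5 220.8] [511.5 732.4  58.2] [22. 11. 15.]
orange [ 70 233  28  15 161] [ 82.  239.7] [464.  683.8  60.5] [37. 75. 20.]
red [419 140  10   9  71] [423.5 143.9] [ 719.2 -200.8  171.2] [ 360.  249. 1440.]
red [221 235   6  22  95] [223.9 245.3] [457.8 301.   85.3] [55. 13. 20.]
green [455
[... 696 characters left out ...]
23] [584.  270.2] [468.  656.7  59.4] [19. 18.  8.]
orange [588 282  40  25 454] [608.8 295. ] [535.1 694.4  59.4] [853. 572. 919.]
red [423 236   7  19 105] [426.1 244.6] [456.1 302.7  85.6] [919. 144. 887.]
red [166 283  13  12 110] [172.2 288.3] [ 723.1 -196.9  168.6] [25. 23. 12.]
green [431 269  14  10  72] [437.5 273.1] [522.  330.9  63.9] [32. 30.  9.]
green [418 279  13   8  40] [423.1 283.8] [558.1 295.3  63.3] [799. 147. 910.]
green [109 281  41  34 729] [128.9 297.4] [ 645.1 -353.9   20.7] [749. 566. 967.]
rim [240 302 162  14 529] ((673.7761840820312, 83.8651123046875), (10.150569915771484, 330.2212829589844), 3.209995746612549) 89.92925976826953 [660. -81.  75.] [686. 249.  95.]
```

View pics/crop1.png

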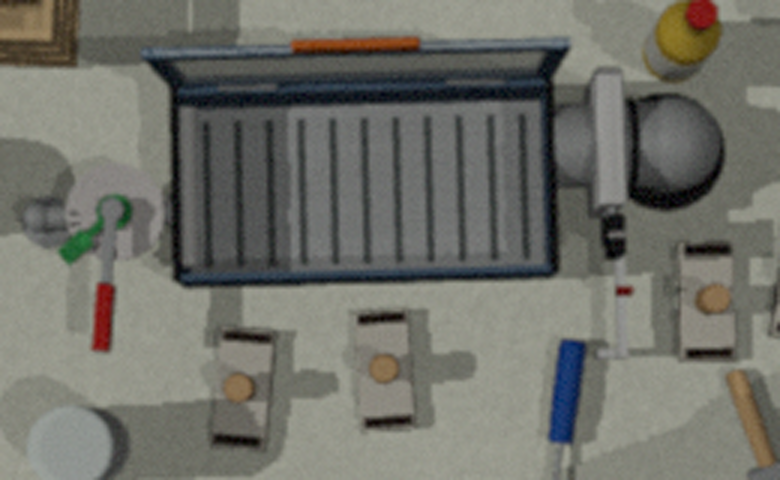

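The crop shows the box with its rim, the lid near upright, the black grip at crop (614,235), the red clip at (624,291), and the lever pointing to the robot with the green pointer at roughly 45°. Next I measure the details.

```bash
python3 -c "
from h import *
a=np.load('top0.npz');im,d=a['im'],a['d'];P=cloud('top',d);h=cv2.cvtColor(im,cv2.COLOR_RGB2HSV);z=P[...,2]
X,Y=P[...,0],P[...,1]
# gate region
g=(X>430)&(X<720)&(Y<-85)&(Y>-200)
for lo,hi in((115,135),(98,112),(36,50)):
  m=g&(z>lo)&(z<hi); print('gate z',lo,hi,m.sum(),P[m].min(0).round(),P[m].max(0).round(),np.median(P[m],0).round(1))
m=g&(z>112)&(z<135)&(h[...,2]<60); print('grip dark',m.sum(),cv2.minAreaRect(P[m][:,:2].astype(np.float32)))
m=g&(h[...,1]>90)&((h[...,0]<8)|(h[...,0]>172))&(X<560); print('clip',P[m].round(1))
# jar
m=(z>100)&(z<125)&(X>300)&(X<450)&(Y>220)&(Y<420); print('jar',P[m].min(0),P[m].max(0))
# front rim line
m=(X>485)&(X<520)&(Y>-80)&(Y<230)&(z>78)&(z<92)&(h[...,1]>60); q=P[m]; c=np.polyfit(q[:,1],q[:,0],1); print('front rim x at y=75',np.polyval(c,75),'yaw',-np.degrees(np.arctan(c[0])),q[:,0].std())
# side rims
for s,(lo,hi) in dict(R=(-105,-70),L=(215,260)).items():
  m=(X>510)&(X<660)&(Y>lo)&(Y<hi)&(z>78)&(z<92); q=P[m]; c=np.polyfit(q[:,0],q[:,1],1); print(s,'y at x=584',np.polyval(c,584),np.degrees(np.arctan(c[0])),len(q),q[:,1].std())
m=(X>540)&(X<640)&(Y>-60)&(Y<210)&(z<40);print('bed z',np.median(z[m]))
# valve
m=(abs(X-540)<60)&(abs(Y-290)<70)&(z>70)&(z<100); print('lever',P[m].min(0),P[m].max(0))
m=(X>400)&(X<560)&(abs(Y-300)<25)&(z>76)&(z<95); q=P[m];c=np.polyfit(q[:,0],q[:,1],1);print('lever line',c,np.degrees(np.arctan(c[0])),q[:,0].min(),q[:,0].max())
"
```

```text
gate z 115 135 137 [ 519. -200.  115.] [ 718. -132.  134.] [ 547.3 -143.8  124.7]
gate z 98 112 482 [ 521. -200.   98.] [ 719. -120.  112.] [ 630.  -135.8  105.4]
gate z 36 50 151 [ 438. -198.   36.] [715. -86.  50.] [ 489.7 -153.9   43.3]
grip dark 65 ((537.3021240234375, -138.880859375), (35.8754768371582, 12.76639461517334), 6.367950439453125)
clip [[ 540.2  -88.9   83.4]
 [ 529.5 -139.2  124.5]
 [ 518.5  -88.8   90.3]
 [ 496.6 -150.5   59. ]
 [ 496.8 -153.4   56.8]
 [ 496.5 -155.5   61.2]
 [ 496.3 -157.8   64.5]
 [ 496.7 -160.9   60.8]
 [ 494.3 -151.1   54.4]
 [ 494.4 -153.8   54. ]
 [ 493.6 -155.2   64.3]
 [ 494.7 -159.4   52.3]]
jar [307.38950473 283.59162826 100.78553319] [379.05287669 356.07900836 124.06233308]
front rim x at y=75 501.4653326616332 yaw 3.0989344371892047 5.256270125478817
R y at x=584 -90.09081309274973 -2.2819595072382324 294 6.870969434381741
L y at x=584 240.70734426237408 0.4334970925363817 215 6.342367953654144
bed z 12.891732445573192
lever [481.13272926 220.85800619  70.00969766] [599.41208412 337.68705129  94.20529491]
lever line [-2.16367473e-02  3.10356576e+02] -1.2395009021116459 428.80133822544803 558.9432770630461
```

Request:
carry_out(
  plan=[
    [0, 0, 6.5, 0, 0, 0, 0.05],
    [0, 0, 6.6, 0, 0, 0, 0.05],
    [0, 0, 0, 0.03, -0.018, 0, 0.05],
    [0, 0, 0, 0.03, -0.018, 0, 0.05],
    [0, 0, 0, 0.03, -0.018, 0, 0.05],
    [0, 0, 0, 0.03, -0.018, 0, 0.05],
    [0, 0, 0, 0.03, -0.018, 0, 0.05],
    [0, 0, 0, 0.03, -0.018, 0, 0.05],
    [0, 0, 0, 0.03, -0.018, 0, 0.05],
    [0, 0, 0, 0.03, -0.018, 0, 0.05],
  ],
)

```text
t: 0.93
ee_pos: [447.5, -434.2, 190.5]
ee_rot: [-180.0, 0.0, 7.3]
contact_force: [0.1, -0.2, 0.3]
width: 0.544
grasp_force: 0.0
```

Request:
carry_out(
  plan=[
    [0, 0, 0, 0.024, -0.0144, 0, 0.05],
    [0, 0, 0, 0.024, -0.0144, 0, 0.05],
    [0, 0, 0, 0, 0, 0.02, 0.05],
    [0, 0, 0, 0, 0, 0.03, 0.05],
    [0, 0, 0, 0, 0, 0.03, 0.05],
    [0, 0, 0, 0, 0, 0.01, 0.05],
    [0, 0, 0, 0, 0, 0, 0.05],
    [0, 0, 0, 0, 0, 0, 0.05],
    [0, 0, 0, 0, 0, 0, 0.05],
    [0, 0, 0, 0, 0, 0, 0.05],
  ],
)

```text
t: 1.77
ee_pos: [491.9, -401.9, 103.0]
ee_rot: [179.9, -0.1, 7.3]
contact_force: [-0.3, 0.7, -0.3]
width: 0.545
grasp_force: 0.0
```

```bash
cat > go.py <<'E'
# usage: go.py x y z yaw : turn about tool z and shift in turned tool axes (m)
from h import *
import sys
def go(*t):
    s=get_state(); p=s['ee_pos']; y=s['ee_rot'][2]; d=np.array(t[:3])-p; a=np.radians(t[3])
    w=-((t[3]-y+180)%360-180)
    print(f"t={s['t']:.1f} at {p.round(1)} rpy {s['ee_rot'].round(1)} w {s['width']*91.8:.1f} g {s['grasp_force']:.1f} F {s['contact_force'].round(1)} | wz {w:.1f} dx {d[0]*np.cos(a)+d[1]*np.sin(a):.1f} dy {d[0]*np.sin(a)-d[1]*np.cos(a):.1f} dz {-d[2]:.1f}")
if __name__=='__main__': go(*map(float,sys.argv[1:5]))
E
python3 go.py 490.5 -400.5 32 7.3
python3 -c "from h import *; shot('top','top1')"; python3 meas.py top1 | awk '/ 5|6|/' | cut -c1-90; sed -n 1p h.py
```

```text
t=1.8 at [ 491.9 -401.9  103. ] rpy [ 1.799e+02 -1.000e-01  7.300e+00] w 50.0 g 0.0 F [-0.3  0.7 -0.3] | wz 0.0 dx -1.2 dy -1.6 dz 71.0
[797.7 398.7  61.5] [791.6 423. ] [18. 81.] 93.7 10.6 36 [137. 118.  87.]
[731.4 349.1  60.3] [749.8 393.9] [28. 62.] 142.5 10.0 33 [104.  89.  64.]
[691.8 460.9  62. ] [733.  459.2] [21. 96.] 93.7 11.6 124 [115.  98.  71.]
[ 512.1 -325.7   59.9] [ 512.3 -329.2] [ 56. 116.] 171.6 16.6 83 [111. 107.  99.]
[ 490.9 -234.7   59.9] [ 493.2 -231.8] [118.  72.] 6.9 16.8 80 [109. 106.  97.]
[421.1  55.1  60.3] [419.7  57.3] [117.  57.] 3.9 16.5 77 [107. 104.  96.]
[399.2 183.4  58.8] [400.5 186.2] [ 62. 114.] 179.8 16.1 82 [100.  97.  89.]
import numpy as np, cv2
```

Request:
carry_out(
  plan=[
    [0, 0, 0, -0.0012, -0.0016, 0.02, 0.05],
    [0, 0, 0, 0, 0, 0.03, 0.05],
    [0, 0, 0, 0, 0, 0.02, 0.05],
    [0, 0, 0, 0, 0, 0, 0.05],
    [0, 0, 0, 0, 0, 0, 0.01],
    [0, 0, 0, 0, 0, 0, 0.01],
    [0, 0, 0, 0, 0, 0, 0.01],
    [0, 0, 0, 0, 0, 0, 0.01],
    [0, 0, 0, 0, 0, 0, 0.01],
    [0, 0, 0, 0, 0, -0.02, 0.01],
  ],
)

```text
t: 2.65
ee_pos: [486.9, -397.9, 48.3]
ee_rot: [-179.8, 0.2, 7.3]
contact_force: [-0.1, 0.3, 0.9]
width: 0.157
grasp_force: 0.0
```

Request:
carry_out(
  plan=[
    [0, 0, 0, 0, 0, -0.03, 0.01],
    [0, 0, 0, 0, 0, -0.04, 0.01],
    [0, 0, 0, 0, 0, -0.04, 0.01],
    [0, 0, 0, 0, 0, -0.02, 0.01],
    [0, 0, 4.3, 0, 0, 0, 0.01],
    [0, 0, 0, 0, 0, 0, 0.01],
    [0, 0, 0, 0, 0, 0, 0.01],
    [0, 0, 0, 0, 0, 0, 0.01],
    [0, 0, 0, 0, 0, 0, 0.01],
    [0, 0, 0, 0, 0, 0, 0.01],
  ],
)

```text
t: 3.48
ee_pos: [488.7, -399.0, 179.7]
ee_rot: [-179.9, 0.1, 3.1]
contact_force: [0.1, -1.3, -0.9]
width: 0.109
grasp_force: 0.0
```

```bash
python3 go.py 598.9 -28 46 3
```

```text
t=3.5 at [ 488.7 -399.   179.7] rpy [-1.799e+02  1.000e-01  3.100e+00] w 10.0 g 0.0 F [ 0.1 -1.3 -0.9] | wz 0.1 dx 129.5 dy -364.7 dz 133.7
```

```bash
python3 -c "
from h import *
shot('top','top2'); im,d=shot('scene','scene2')
b=cv2.cvtColor(im,cv2.COLOR_RGB2BGR)[190:310,0:260]; cv2.imwrite('pics/c2.png',cv2.resize(b,None,fx=3,fy=3,interpolation=cv2.INTER_CUBIC))"; python3 meas.py top2|cut -c1-95
```

```text
[741.7 349.   61. ] [759.1 391.7] [31. 76.] 155.2 10.3 67 [107.  91.  66.]
[691.9 528.3  60.6] [728.7 528.6] [ 16. 108.] 95.3 10.5 33 [99. 84. 61.]
[691.9 438.4  62.4] [733.8 445.5] [22. 98.] 95.9 11.6 63 [114.  97.  70.]
[ 512.3 -325.4   59.9] [ 514.4 -329.5] [ 59. 115.] 173.6 17.2 84 [110. 107.  98.]
[ 490.8 -234.9   60.8] [ 489.8 -238. ] [111.  56.] 3.6 17.0 78 [110. 107.  99.]
[421.1  55.   60.8] [423.8  58.2] [117.  58.] 7.0 16.5 79 [105. 102.  94.]
[399.3 183.5  59.7] [400.9 182.1] [ 59. 114.] 172.8 16.2 79 [98. 96. 88.]
```

View pics/c2.png

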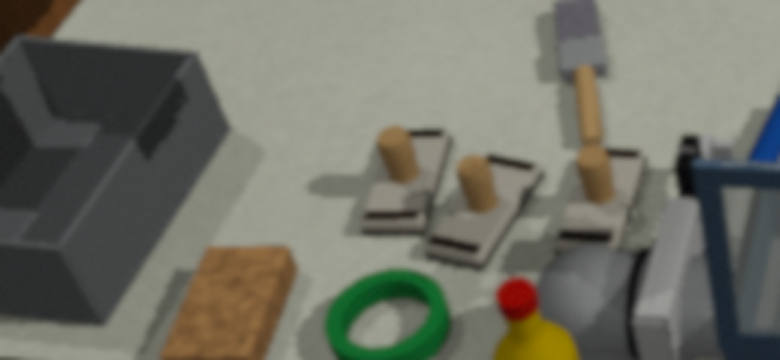

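View pics/top2.png

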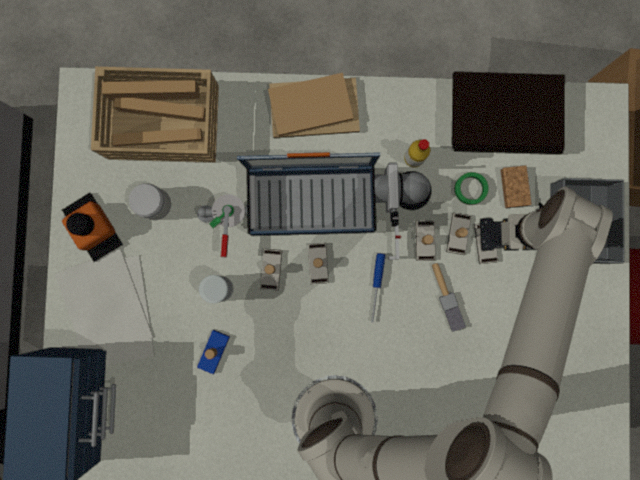

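The plaque E peg still stands at scene (132,240), unmoved, so the fingers closed beside it. I'll check where the tool really is in the pictures.

```bash
python3 -c "
from h import *
s=get_state(); p=s['ee_pos']; print(p)
out=[]
for n in('top','scene'):
  im=cv2.imread(f'pics/{n}2.png'); u,v=proj(n,p); print(n,u,v)
  cv2.drawMarker(im,(int(round(u)),int(round(v))),(0,0,255),cv2.MARKER_CROSS,5,1)
  u,v=int(u),int(v); y=max(v-60,0);x=max(u-60,0); out.append(cv2.resize(im[y:y+120,x:x+120],(400,400),interpolation=cv2.INTER_CUBIC))
cv2.imwrite('pics/c3.png',np.hstack(out))"
```

```text
[ 488.86775828 -399.15600943  180.00200767]
top 503.3931268769499 238.20876053985234
scene 117.9114306670096 196.7153793312961
```

View pics/c3.png

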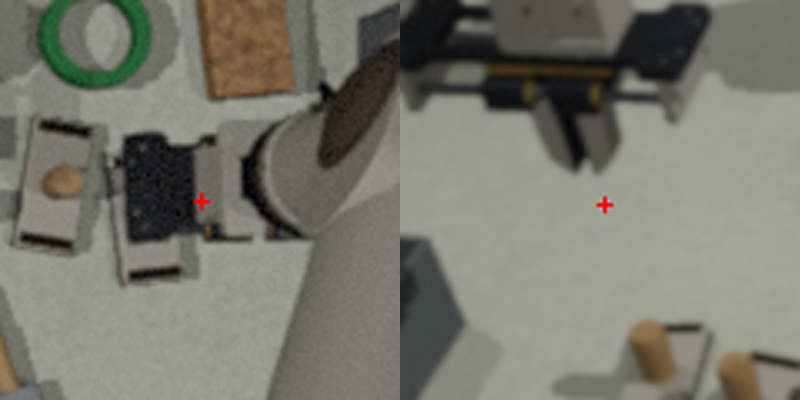

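The crop shows the closed fingertips in the scene view about (-4,-12) px from where the reported TCP projects. I'll measure the tip with depth.

```bash
python3 -c "
from h import *
for n in('scene','top'):
  a=np.load(n+'2.npz'); P=cloud(n,a['d']); p=np.array([488.9,-399.2,180])
  m=(np.hypot(P[...,0]-p[0],P[...,1]-p[1])<150)&(P[...,2]>120)
  q=P[m]; print(n,len(q))
  for lo in range(120,330,10):
    k=q[(q[:,2]>=lo)&(q[:,2]<lo+10)]
    if len(k)>3: print(lo,len(k),k.min(0).round(),k.max(0).round())
"
```

```text
scene 11196
210 21 [ 481. -411.  213.] [ 502. -386.  220.]
220 60 [ 484. -417.  220.] [ 504. -376.  230.]
230 86 [ 477. -422.  230.] [ 504. -374.  240.]
240 91 [ 478. -421.  240.] [ 505. -373.  250.]
250 89 [ 478. -422.  250.] [ 504. -373.  260.]
260 48 [ 481. -421.  260.] [ 506. -372.  269.]
270 19 [ 476. -477.  270.] [ 523. -311.  280.]
280 217 [ 449. -483.  280.] [ 533. -309.  290.]
290 442 [ 453. -482.  290.] [ 533. -308.  300.]
300 333 [ 447. -488.  300.] [ 534. -304.  310.]
310 388 [ 452. -493.  310.] [ 533. -301.  320.]
320 993 [ 448. -495.  320.] [ 533. -301.  330.]
top 8247
280 9 [ 449. -363.  283.] [ 524. -311.  288.]
290 47 [ 449. -412.  290.] [ 525. -316.  300.]
300 80 [ 449. -432.  300.] [ 522. -305.  310.]
310 41 [ 450. -423.  310.] [ 523. -304.  320.]
320 609 [ 449. -362.  320.] [ 521. -304.  330.]
```

```bash
python3 -c "
from h import *
n='scene'
a=np.load(n+'0.npz'); P=cloud(n,a['d']); p=np.array([227,-609,190])
m=(np.hypot(P[...,0]-p[0],P[...,1]-p[1])<150)&(P[...,2]>120)
q=P[m]
for lo in range(120,330,10):
    k=q[(q[:,2]>=lo)&(q[:,2]<lo+10)]
    if len(k)>3: print(lo,len(k),k.min(0).round(),k.max(0).round())
i=2
for x,y in((490,-400),(300,-300),(450,-100),(400,0),(450,150),(750,-50)):
  for n in('scene','top'):
    a=np.load(n+'0.npz'); P=cloud(n,a['d']); m=(np.hypot(P[...,0]-x,P[...,1]-y)<15); print(x,y,n,np.median(P[m][:,2]).round(1))
"
```

```text
220 21 [ 215. -660.  223.] [ 257. -554.  230.]
230 49 [ 213. -664.  230.] [ 261. -545.  240.]
240 61 [ 199. -663.  240.] [ 262. -545.  250.]
250 66 [ 197. -663.  250.] [ 263. -544.  260.]
260 71 [ 202. -664.  260.] [ 261. -543.  270.]
270 64 [ 197. -664.  270.] [ 265. -542.  280.]
280 17 [ 220. -656.  280.] [ 261. -550.  289.]
290 119 [ 164. -681.  290.] [ 293. -514.  300.]
300 283 [ 211. -676.  300.] [ 296. -511.  310.]
310 278 [ 163. -684.  310.] [ 299. -507.  320.]
320 352 [ 170. -690.  320.] [ 294. -506.  330.]
490 -400 scene 43.0
490 -400 top 56.1
300 -300 scene 16.6
300 -300 top 18.1
450 -100 scene 23.8
450 -100 top 2.5
400 0 scene nan
400 0 top 0.7
450 150 scene nan
450 150 top 1.9
750 -50 scene -0.9
750 -50 top 1.0
  return _methods._mean(a, axis=axis, dtype=dtype,
  ret = ret.dtype.type(ret / rcount)
```

The true fingertips sit 33 mm above the reported TCP (two poses agree, table reads 0), and x/y are fine. I'll command z 33 mm lower.

Request:
carry_out(
  plan=[
    [0, 0, -4.2, 0, 0, 0, 0.05],
    [0, 0, 0, 0.0015, 0.0017, 0.03, 0.05],
    [0, 0, 0, 0, 0, 0.03, 0.05],
    [0, 0, 0, 0, 0, 0.03, 0.05],
    [0, 0, 0, 0, 0, 0.02, 0.05],
    [0, 0, 0, 0, 0, 0.02, 0.05],
    [0, 0, 0, 0, 0, 0.02, 0.05],
    [0, 0, 0, 0, 0, 0.02, 0.05],
    [0, 0, 0, 0, 0, 0.01, 0.05],
    [0, 0, 0, 0, 0, 0, 0.05],
  ],
)

```text
t: 4.42
ee_pos: [488.9, -399.4, -2.1]
ee_rot: [-179.8, 0.2, 7.3]
contact_force: [-1.9, -0.0, -0.0]
width: 0.544
grasp_force: 0.0
```

Request:
carry_out(
  plan=[
    [0, 0, 0, 0, 0, 0, 0.01],
    [0, 0, 0, 0, 0, 0, 0.01],
    [0, 0, 0, 0, 0, 0, 0.01],
    [0, 0, 0, 0, 0, 0, 0.01],
    [0, 0, 0, 0, 0, 0, 0.01],
    [0, 0, 0, 0, 0, 0, 0.01],
    [0, 0, 0, 0, 0, 0, 0.01],
    [0, 0, 0, 0, 0, 0, 0.01],
    [0, 0, 0, 0, 0, 0, 0.01],
    [0, 0, 0, 0, 0, 0, 0.01],
  ],
)

```text
t: 5.25
ee_pos: [491.8, -401.8, 2.2]
ee_rot: [179.9, -0.1, 7.2]
contact_force: [-0.4, 0.5, 6.3]
width: 0.297
grasp_force: 30.0
```

```bash
python3 go.py 598.9 -28 13 3
```

```text
t=5.2 at [ 491.8 -401.8    2.2] rpy [ 1.799e+02 -1.000e-01  7.200e+00] w 27.3 g 30.0 F [-0.4  0.5  6.3] | wz 4.2 dx 126.5 dy -367.7 dz -10.8
```

Request:
carry_out(
  plan=[
    [0, 0, 0, 0, 0, -0.02, 0.01],
    [0, 0, 0, 0, 0, -0.03, 0.01],
    [0, 0, 0, 0, 0, -0.035, 0.01],
    [0, 0, 0, 0, 0, -0.035, 0.01],
    [0, 0, 0, 0, 0, -0.03, 0.01],
    [0, 0, 4.2, 0, 0, 0, 0.01],
    [0, 0, 0, 0.01, -0.03, 0, 0.01],
    [0, 0, 0, 0.01, -0.03, 0, 0.01],
    [0, 0, 0, 0.01, -0.03, 0, 0.01],
    [0, 0, 0, 0.01, -0.03, 0, 0.01],
  ],
)

```text
t: 6.08
ee_pos: [524.1, -277.6, 150.7]
ee_rot: [-180.0, 0.0, 3.0]
contact_force: [-0.1, -0.5, -0.9]
width: 0.295
grasp_force: 30.0
```

Request:
carry_out(
  plan=[
    [0, 0, 0, 0.01, -0.03, 0, 0.01],
    [0, 0, 0, 0.01, -0.03, 0, 0.01],
    [0, 0, 0, 0.01, -0.03, 0, 0.01],
    [0, 0, 0, 0.01, -0.03, 0, 0.01],
    [0, 0, 0, 0.01, -0.03, 0, 0.01],
    [0, 0, 0, 0.01, -0.03, 0, 0.01],
    [0, 0, 0, 0.01, -0.03, 0, 0.01],
    [0, 0, 0, 0.0115, -0.03, 0, 0.01],
    [0, 0, 0, 0, -0.0077, 0, 0.01],
    [0, 0, 0, 0, 0, 0, 0.01],
  ],
)

```text
t: 6.92
ee_pos: [592.5, -22.5, 150.8]
ee_rot: [-179.9, 0.0, 3.4]
contact_force: [0.2, -0.7, -1.3]
width: 0.3
grasp_force: 30.0
```

```bash
python3 go.py 593.9 -28.3 13 3; python3 -c "
from h import *
im,d=shot('scene','scene3');shot('top','top3');b=cv2.cvtColor(im,cv2.COLOR_RGB2BGR)[150:350,170:480]; cv2.imwrite('pics/c4.png',cv2.resize(b,None,fx=2.5,fy=2.5,interpolation=cv2.INTER_CUBIC))
P=cloud('scene',d); m=(P[...,0]>560)&(P[...,0]<720)&(abs(P[...,1]-90)<60)&(P[...,2]>100)&(P[...,2]<300);h=cv2.cvtColor(im,cv2.COLOR_RGB2HSV)
"
```

```text
t=6.9 at [592.5 -22.5 150.8] rpy [-179.9    0.     3.4] w 27.5 g 30.0 F [ 0.2 -0.7 -1.3] | wz 0.4 dx 1.1 dy 5.8 dz 137.8
```

View pics/c4.png

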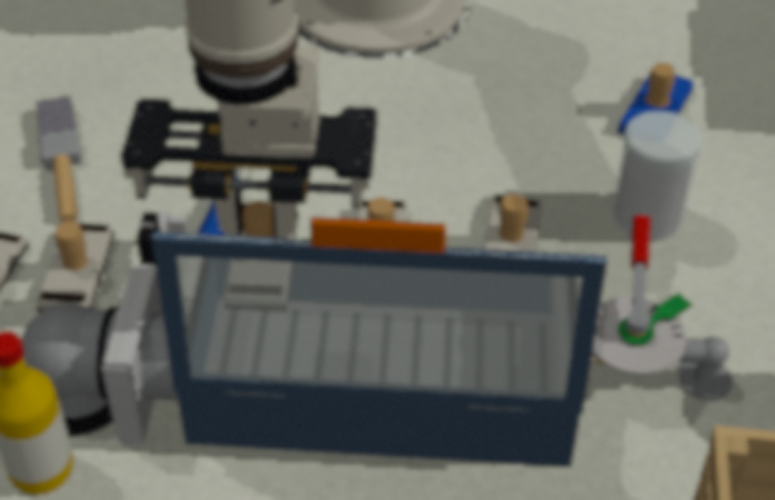

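Request:
carry_out(
  plan=[
    [0, 0, 0.4, 0.0005, 0.0045, 0, 0.01],
    [0, 0, 0, 0, 0, 0.02, 0.01],
    [0, 0, 0, 0, 0, 0.025, 0.01],
    [0, 0, 0, 0, 0, 0.02, 0.01],
    [0, 0, 0, 0, 0, 0.02, 0.01],
    [0, 0, 0, 0, 0, 0.02, 0.01],
    [0, 0, 0, 0, 0, 0.015, 0.01],
    [0, 0, 0, 0, 0, 0.01, 0.01],
    [0, 0, 0, 0, 0, 0.005, 0.01],
    [0, 0, 0, 0, 0, 0, 0.01],
  ],
)

```text
t: 7.85
ee_pos: [592.9, -33.7, 15.2]
ee_rot: [180.0, 0.1, 2.5]
contact_force: [0.4, -0.3, -1.8]
width: 0.297
grasp_force: 30.0
```

Request:
carry_out(
  plan=[
    [0, 0, 0, 0, 0, 0, 0.036],
    [0, 0, 0, 0, 0, 0, 0.036],
    [0, 0, 0, 0, 0, 0, 0.036],
    [0, 0, 0, 0, 0, 0, 0.036],
    [0, 0, 0, 0, 0, -0.01, 0.036],
    [0, 0, 0, 0, 0, -0.02, 0.036],
    [0, 0, 0, 0, 0, -0.03, 0.036],
    [0, 0, 0, 0, 0, -0.035, 0.036],
    [0, 0, 0, 0, 0, -0.035, 0.05],
    [0, 0, 0, 0, 0, -0.02, 0.05],
  ],
)

```text
t: 8.68
ee_pos: [595.5, -31.2, 171.1]
ee_rot: [180.0, -0.3, 2.7]
contact_force: [1.0, -0.9, 0.3]
width: 0.493
grasp_force: 0.0
```

```bash
python3 -c "from h import *; shot('top','top4')"; python3 meas.py top4|cut -c1-95; python3 go.py 512.3 -325.8 120 -8.5
```

```text
[796.8 390.4  60.7] [771.  417.7] [57. 76.] 90.2 10.1 26 [125. 107.  78.]
[691.8 370.4  59.3] [739.  401.7] [22. 50.] 138.6 9.9 32 [114.  98.  71.]
[691.5 546.9  60.7] [729.4 546.7] [ 13. 106.] 93.3 10.5 40 [94. 79. 57.]
[691.8 454.7  63.2] [733.5 453.5] [ 21. 108.] 92.9 11.8 51 [110.  94.  68.]
[ 512.2 -326.4   60.2] [ 512.1 -329. ] [ 55. 116.] 171.0 16.9 82 [116. 112. 103.]
[ 490.8 -235.1   60.4] [ 486.9 -240.7] [120.  58.] 7.6 17.0 80 [114. 111. 102.]
[421.2  56.   59.6] [422.6  54.3] [120.  58.] 8.0 16.4 76 [118. 115. 106.]
[399.4 183.4  59.9] [400.8 185.3] [ 54. 114.] 176.8 16.3 79 [103. 100.  92.]
t=8.7 at [597.7 -31.1 174.2] rpy [179.9  -0.6   2.7] w 47.9 g 0.0 F [0.9 0.2 2.5] | wz 11.2 dx -40.9 dy 304.1 dz 54.2
```

Request:
carry_out(
  plan=[
    [0, 0, 5.6, 0, 0, 0, 0.05],
    [0, 0, 5.6, 0, 0, 0, 0.05],
    [0, 0, 0, -0.005, 0.038, 0, 0.05],
    [0, 0, 0, -0.005, 0.038, 0, 0.05],
    [0, 0, 0, -0.005, 0.038, 0, 0.05],
    [0, 0, 0, -0.005, 0.038, 0, 0.05],
    [0, 0, 0, -0.005, 0.038, 0, 0.05],
    [0, 0, 0, -0.005, 0.038, 0, 0.05],
    [0, 0, 0, -0.005, 0.038, 0, 0.05],
    [0, 0, 0, -0.005, 0.038, 0, 0.05],
  ],
)

```text
t: 9.57
ee_pos: [508.0, -328.0, 166.8]
ee_rot: [180.0, -0.1, -8.5]
contact_force: [0.8, -0.5, 0.4]
width: 0.545
grasp_force: 0.0
```

Request:
carry_out(
  plan=[
    [0, 0, 0, 0, 0, 0.02, 0.05],
    [0, 0, 0, 0, 0, 0.03, 0.05],
    [0, 0, 0, 0, 0, 0.02, 0.05],
    [0, 0, 0, 0, 0, 0.01, 0.05],
    [0, 0, 0, 0, 0, 0, 0.05],
    [0, 0, 0, 0, 0, 0, 0.05],
    [0, 0, 0, 0, 0, 0, 0.05],
    [0, 0, 0, 0, 0, 0, 0.05],
    [0, 0, 0, 0, 0, 0, 0.05],
    [0, 0, 0, 0, 0, 0, 0.05],
  ],
)

```text
t: 10.4
ee_pos: [509.4, -326.8, 86.9]
ee_rot: [179.9, -0.1, -8.6]
contact_force: [0.1, 0.7, 0.6]
width: 0.545
grasp_force: 0.0
```

```bash
cat > ang.py <<'E'
from h import *
import sys
from meas import plaques
a=np.load(sys.argv[1]+'.npz'); im=a['im'];P=cloud('top',a['d']); V=im.max(2)
for o in plaques(im,a['d']):
    p=o[0]
    if p[0]>650: continue
    z0=p[2]-44
    r=np.hypot(P[...,0]-p[0],P[...,1]-p[1]); m=(r>35)&(r<62)&(abs(P[...,2]-z0)<9)&(V<60)
    q=P[m][:,:2]-p[:2]
    if len(q)<8: print(p,'few',len(q)); continue
    th=np.degrees(np.angle(np.mean(np.exp(2j*np.arctan2(q[:,1],q[:,0])))))/2
    print(p,'th',round(th,1),len(q),'mid',(q[q@[np.cos(np.radians(th)),np.sin(np.radians(th))]>0].mean(0)/2+q[q@[np.cos(np.radians(th)),np.sin(np.radians(th))]<0].mean(0)/2).round(1))
E
python3 ang.py top0; echo; python3 ang.py top4; python3 go.py 512.3 -325.8 -1 -9.5
```

```text
[ 512.3 -326.2   60.1] th -11.2 77 mid [-2.2 -5.7]
[ 490.8 -235.4   59.7] th 1.9 78 mid [ 0.5 -2.4]
[ 489.6 -400.4   59.9] th 8.2 69 mid [-0.6 -1.9]
[421.1  56.   60.3] th 6.1 68 mid [-0.3  0. ]
[399.2 183.8  60.6] th -4.5 78 mid [0.6 0.9]

[ 512.2 -326.4   60.2] th -8.5 71 mid [ 1.2 -1.7]
[ 490.8 -235.1   60.4] th 2.4 69 mid [ 0.5 -3.5]
[421.2  56.   59.6] th 6.9 64 mid [-0.5 -0.7]
[399.4 183.4  59.9] th -4.5 79 mid [0.5 1.2]
t=10.4 at [ 509.4 -326.8   86.9] rpy [ 1.799e+02 -1.000e-01 -8.600e+00] w 50.0 g 0.0 F [0.1 0.7 0.6] | wz 0.9 dx 2.7 dy -1.4 dz 87.9
```

Request:
carry_out(
  plan=[
    [0, 0, 0.9, 0.0025, -0.001, 0.02, 0.05],
    [0, 0, 0, 0, 0, 0.03, 0.05],
    [0, 0, 0, 0, 0, 0.02, 0.05],
    [0, 0, 0, 0, 0, 0.018, 0.05],
    [0, 0, 0, 0, 0, 0, 0.05],
    [0, 0, 0, 0, 0, 0, 0.01],
    [0, 0, 0, 0, 0, 0, 0.01],
    [0, 0, 0, 0, 0, 0, 0.01],
    [0, 0, 0, 0, 0, 0, 0.01],
    [0, 0, 0, 0, 0, 0, 0.01],
  ],
)

```text
t: 11.23
ee_pos: [512.5, -326.5, -0.6]
ee_rot: [179.9, -0.1, -9.5]
contact_force: [-0.3, -0.0, 3.7]
width: 0.296
grasp_force: 30.0
```

Request:
carry_out(
  plan=[
    [0, 0, 0, 0, 0, 0, 0.01],
    [0, 0, 0, 0, 0, 0, 0.01],
    [0, 0, 0, 0, 0, -0.02, 0.01],
    [0, 0, 0, 0, 0, -0.03, 0.01],
    [0, 0, 0, 0, 0, -0.035, 0.01],
    [0, 0, 0, 0, 0, -0.035, 0.01],
    [0, 0, 0, 0, 0, -0.03, 0.01],
    [0, 0, -6.2, 0, 0, 0, 0.01],
    [0, 0, -6.3, 0, 0, 0, 0.01],
    [0, 0, 0, 0, 0, 0, 0.01],
  ],
)

```text
t: 12.07
ee_pos: [511.4, -326.0, 148.8]
ee_rot: [179.9, -0.1, 3.3]
contact_force: [-0.7, 0.4, -1.0]
width: 0.299
grasp_force: 30.0
```

```bash
python3 go.py 586 27.4 13 3
```

```text
t=12.1 at [ 511.4 -326.   148.8] rpy [ 1.799e+02 -1.000e-01  3.300e+00] w 27.4 g 30.0 F [-0.7  0.4 -1. ] | wz 0.3 dx 93.0 dy -349.0 dz 135.8
```

Request:
carry_out(
  plan=[
    [0, 0, 0, 0.0078, -0.0295, 0, 0.01],
    [0, 0, 0, 0.0078, -0.0295, 0, 0.01],
    [0, 0, 0, 0.0078, -0.0295, 0, 0.01],
    [0, 0, 0, 0.0078, -0.0295, 0, 0.01],
    [0, 0, 0, 0.0078, -0.0295, 0, 0.01],
    [0, 0, 0, 0.0078, -0.0295, 0, 0.01],
    [0, 0, 0, 0.0078, -0.0295, 0, 0.01],
    [0, 0, 0, 0.0078, -0.0295, 0, 0.01],
    [0, 0, 0, 0.0078, -0.0295, 0, 0.01],
    [0, 0, 0, 0.0078, -0.0295, 0, 0.01],
  ],
)

```text
t: 12.9
ee_pos: [573.1, -25.7, 147.4]
ee_rot: [-180.0, 0.1, 2.8]
contact_force: [0.7, 0.4, -0.3]
width: 0.296
grasp_force: 30.0
```

Request:
carry_out(
  plan=[
    [0, 0, 0, 0.0075, -0.027, 0, 0.01],
    [0, 0, 0, 0.0075, -0.027, 0, 0.01],
    [0, 0, 0, 0, 0, 0, 0.01],
    [0, 0, 0, 0, 0, 0, 0.01],
    [0, 0, 0, 0, 0, 0, 0.01],
    [0, 0, 0, 0, 0, 0, 0.01],
    [0, 0, 0, 0, 0, 0, 0.01],
    [0, 0, 0, 0, 0, 0, 0.01],
    [0, 0, 0, 0, 0, 0, 0.01],
    [0, 0, 0, 0, 0, 0, 0.01],
  ],
)

```text
t: 13.73
ee_pos: [585.6, 27.0, 147.9]
ee_rot: [180.0, -0.0, 3.0]
contact_force: [-0.2, -0.0, -1.3]
width: 0.295
grasp_force: 30.0
```

```bash
python3 go.py 586 27.4 13 3; python3 -c "
from h import *
shot('top','top5');go=None
from plant import get_state; import numpy as np
print(get_state()['ee_pos'])
n='top'
a=np.load('top4.npz');P=cloud(n,a['d']);im=a['im'];m=(P[...,0]>510)&(P[...,0]<660)&(P[...,1]>-90)&(P[...,1]<240);z=P[...,2]
k=m&(z>22)&(z<36); 
if k.sum()>20: print('board in box',k.sum(),cv2.minAreaRect(P[k][:,:2].astype(np.float32)),np.median(P[k],0))
k=m&(z>62)&(z<80); print('peg',k.sum(),np.median(P[k],0) if k.sum() else '')
"
```

```text
t=13.7 at [585.6  27.  147.9] rpy [180.  -0.   3.] w 27.1 g 30.0 F [-0.2 -0.  -1.3] | wz -0.0 dx 0.4 dy -0.4 dz 134.9
[585.5921313   27.16200807 147.86301682]
board in box 249 ((590.942626953125, 97.80264282226562), (149.1053009033203, 271.5125732421875), 4.493139743804932) [566.48188955 -19.17958198  28.40143141]
peg 325 [582.64299357 230.6779075   72.57152712]
```

Request:
carry_out(
  plan=[
    [0, 0, 0, 0, 0, 0.02, 0.01],
    [0, 0, 0, 0, 0, 0.025, 0.01],
    [0, 0, 0, 0, 0, 0.025, 0.01],
    [0, 0, 0, 0, 0, 0.02, 0.01],
    [0, 0, 0, 0, 0, 0.02, 0.01],
    [0, 0, 0, 0, 0, 0.012, 0.01],
    [0, 0, 0, 0, 0, 0.008, 0.01],
    [0, 0, 0, 0, 0, 0.004, 0.01],
    [0, 0, 0, 0, 0, 0, 0.01],
    [0, 0, 0, 0, 0, 0, 0.01],
  ],
)

```text
t: 14.62
ee_pos: [586.4, 27.8, 14.6]
ee_rot: [-180.0, -0.1, 3.0]
contact_force: [0.3, -0.6, -1.3]
width: 0.299
grasp_force: 30.0
```

Request:
carry_out(
  plan=[
    [0, 0, 0, 0, 0, 0, 0.036],
    [0, 0, 0, 0, 0, 0, 0.036],
    [0, 0, 0, 0, 0, 0, 0.036],
    [0, 0, 0, 0, 0, 0, 0.036],
    [0, 0, 0, 0, 0, -0.01, 0.036],
    [0, 0, 0, 0, 0, -0.02, 0.036],
    [0, 0, 0, 0, 0, -0.03, 0.036],
    [0, 0, 0, 0, 0, -0.035, 0.036],
    [0, 0, 0, 0, 0, -0.035, 0.05],
    [0, 0, 0, 0, 0, -0.015, 0.05],
  ],
)

```text
t: 15.45
ee_pos: [588.3, 28.4, 164.7]
ee_rot: [180.0, -0.4, 3.1]
contact_force: [1.9, -0.1, 0.2]
width: 0.493
grasp_force: 0.0
```

```bash
python3 -c "from h import *; shot('top','top6')"; python3 ang.py top6; python3 go.py 490.8 -235.1 -1 2
```

```text
[ 490.6 -234.9   60.6] th 1.6 77 mid [ 0.7 -2.8]
[421.1  55.1  60.3] th 6.2 67 mid [-0.4  0.8]
[399.3 183.6  59.7] th -4.9 81 mid [0.4 0.9]
t=15.5 at [589.6  28.5 166.3] rpy [180.   -0.6   3.1] w 47.7 g 0.0 F [0.8 1.  2.4] | wz 1.1 dx -107.9 dy 260.0 dz 167.3
```

Request:
carry_out(
  plan=[
    [0, 0, -6, 0, 0, 0, 0.05],
    [0, 0, -6, 0, 0, 0, 0.05],
    [0, 0, 0, -0.0203, 0.0287, 0, 0.05],
    [0, 0, 0, -0.0203, 0.0287, 0, 0.05],
    [0, 0, 0, -0.0203, 0.0287, 0, 0.05],
    [0, 0, 0, -0.0203, 0.0287, 0, 0.05],
    [0, 0, 0, -0.0203, 0.0287, 0, 0.05],
    [0, 0, 0, -0.0203, 0.0287, 0, 0.05],
    [0, 0, 0, -0.0203, 0.0287, 0, 0.05],
    [0, 0, 0, -0.0203, 0.0287, 0, 0.05],
  ],
)

```text
t: 16.33
ee_pos: [487.5, -237.7, 159.5]
ee_rot: [180.0, -0.0, 15.1]
contact_force: [-0.2, -0.4, 0.2]
width: 0.544
grasp_force: 0.0
```

Request:
carry_out(
  plan=[
    [0, 0, 0, 0, 0, 0.02, 0.05],
    [0, 0, 0, 0, 0, 0.02, 0.05],
    [0, 0, 0, 0, 0, 0.02, 0.05],
    [0, 0, 0, 0, 0, 0, 0.05],
    [0, 0, 0, 0, 0, 0, 0.05],
    [0, 0, 0, 0, 0, 0, 0.05],
    [0, 0, 0, 0, 0, 0, 0.05],
    [0, 0, 0, 0, 0, 0, 0.05],
    [0, 0, 0, 0, 0, 0, 0.05],
    [0, 0, 0, 0, 0, 0, 0.05],
  ],
)

```text
t: 17.17
ee_pos: [488.9, -236.4, 99.5]
ee_rot: [179.9, -0.0, 15.1]
contact_force: [-1.0, 0.7, 1.4]
width: 0.547
grasp_force: 0.0
```

```bash
python3 go.py 490.8 -235.1 -1 15;python3 -c "
from h import *
im,d=shot('top','top7')
P=cloud('top',d);z=P[...,2];m=(P[...,0]>510)&(P[...,0]<660)&(P[...,1]>-85)&(P[...,1]<230)
for lo,hi in((20,38),(62,82)):
  k,l,s,c=cv2.connectedComponentsWithStats((m&(z>lo)&(z<hi)).astype(np.uint8))
  for i in range(1,k):
    if s[i,4]>30: print(lo,s[i,4],cv2.minAreaRect(P[l==i][:,:2].astype(np.float32)),np.median(P[l==i],0).round(1))
b=cv2.cvtColor(im,cv2.COLOR_RGB2BGR)[140:300,230:490]; cv2.imwrite('pics/c5.png',cv2.resize(b,None,fx=3,fy=3,interpolation=cv2.INTER_CUBIC))
"
```

```text
t=17.2 at [ 488.9 -236.4   99.5] rpy [179.9  -0.   15.1] w 50.2 g 0.0 F [-1.   0.7  1.4] | wz 0.1 dx 2.2 dy -0.8 dz 100.5
20 646 ((590.808837890625, -33.25800323486328), (110.43766784667969, 51.94271469116211), 3.9510834217071533) [585.1 -33.9  28.7]
20 643 ((586.9242553710938, 25.878175735473633), (111.42191314697266, 52.747886657714844), 5.223706245422363) [581.4  26.4  28.4]
62 37 ((657.0369262695312, 198.0509033203125), (2.4195070266723633, 61.142333984375), 2.666731119155884) [657.1 193.6  71.4]
62 99 ((564.9971313476562, 228.10226440429688), (109.21451568603516, 6.316308498382568), 2.2966935634613037) [555.4 227.3  72.2]
62 83 ((586.4721069335938, 26.65695571899414), (24.948143005371094, 24.581768035888672), 53.94426345825195) [585.7  27.4  71.9]
62 81 ((589.0745849609375, -34.36524200439453), (23.931690216064453, 24.248380661010742), 6.677846431732178) [590.1 -33.3  72.5]
```

View pics/c5.png

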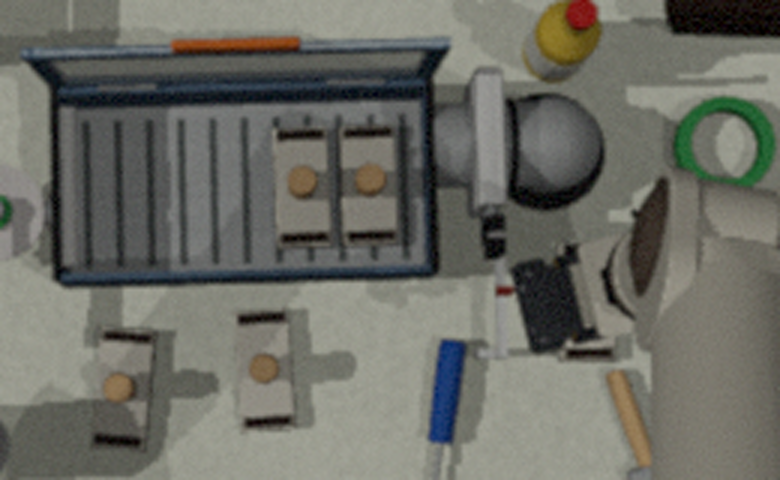

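Both plaques lie flat in the box at crop (302,180) and (370,177), with spacing as planned. I continue with the third one.

Request:
carry_out(
  plan=[
    [0, 0, 0, 0.002, -0.0008, 0.02, 0.05],
    [0, 0, 0, 0, 0, 0.03, 0.05],
    [0, 0, 0, 0, 0, 0.03, 0.05],
    [0, 0, 0, 0, 0, 0.02, 0.05],
    [0, 0, 0, 0, 0, 0, 0.05],
    [0, 0, 0, 0, 0, 0, 0.01],
    [0, 0, 0, 0, 0, 0, 0.01],
    [0, 0, 0, 0, 0, 0, 0.01],
    [0, 0, 0, 0, 0, 0, 0.01],
    [0, 0, 0, 0, 0, 0, 0.01],
  ],
)

```text
t: 18.05
ee_pos: [491.4, -235.6, 0.4]
ee_rot: [179.9, -0.1, 15.0]
contact_force: [0.6, 0.4, 4.2]
width: 0.297
grasp_force: 30.0
```

Request:
carry_out(
  plan=[
    [0, 0, 0, 0, 0, 0, 0.01],
    [0, 0, 0, 0, 0, 0, 0.01],
    [0, 0, 0, 0, 0, -0.02, 0.01],
    [0, 0, 0, 0, 0, -0.03, 0.01],
    [0, 0, 0, 0, 0, -0.035, 0.01],
    [0, 0, 0, 0, 0, -0.035, 0.01],
    [0, 0, 0, 0, 0, -0.03, 0.01],
    [0, 0, -1, 0, 0, 0, 0.01],
    [0, 0, 0, 0, 0, 0, 0.01],
    [0, 0, 0, 0, 0, 0, 0.01],
  ],
)

```text
t: 18.88
ee_pos: [489.4, -235.0, 148.6]
ee_rot: [180.0, 0.0, 16.0]
contact_force: [0.3, 0.3, -0.8]
width: 0.299
grasp_force: 30.0
```

```bash
python3 go.py 575.1 83.2 13 16.2
```

```text
t=18.9 at [ 489.4 -235.   148.6] rpy [180.   0.  16.] w 27.4 g 30.0 F [ 0.3  0.3 -0.8] | wz -0.2 dx 171.0 dy -281.7 dz 135.6
```

Request:
carry_out(
  plan=[
    [0, 0, 0, 0.0145, -0.024, 0, 0.01],
    [0, 0, 0, 0.0145, -0.024, 0, 0.01],
    [0, 0, 0, 0.0145, -0.024, 0, 0.01],
    [0, 0, 0, 0.0145, -0.024, 0, 0.01],
    [0, 0, 0, 0.0145, -0.024, 0, 0.01],
    [0, 0, 0, 0.0145, -0.024, 0, 0.01],
    [0, 0, 0, 0.0145, -0.024, 0, 0.01],
    [0, 0, 0, 0.0145, -0.024, 0, 0.01],
    [0, 0, 0, 0.0145, -0.024, 0, 0.01],
    [0, 0, 0, 0.0145, -0.024, 0, 0.01],
  ],
)

```text
t: 19.72
ee_pos: [561.7, 36.9, 146.7]
ee_rot: [-179.9, 0.2, 16.0]
contact_force: [0.2, -0.6, -1.0]
width: 0.299
grasp_force: 30.0
```

Request:
carry_out(
  plan=[
    [0, 0, 0, 0.013, -0.0208, 0, 0.01],
    [0, 0, 0, 0.013, -0.0209, 0, 0.01],
    [0, 0, 0, 0, 0, 0, 0.01],
    [0, 0, 0, 0, 0, 0.015, 0.01],
    [0, 0, 0, 0, 0, 0.015, 0.01],
    [0, 0, 0, 0, 0, 0, 0.01],
    [0, 0, 0, 0, 0, 0, 0.01],
    [0, 0, 0, 0, 0, 0, 0.01],
    [0, 0, 0, 0, 0, 0, 0.01],
    [0, 0, 0, 0, 0, 0, 0.01],
  ],
)

```text
t: 20.55
ee_pos: [577.1, 83.0, 119.6]
ee_rot: [180.0, -0.1, 16.0]
contact_force: [0.4, -0.1, 0.2]
width: 0.293
grasp_force: 30.0
```

```bash
python3 go.py 575.1 83.2 13 16.2
```

```text
t=20.6 at [577.1  83.  119.6] rpy [ 1.8e+02 -1.0e-01  1.6e+01] w 26.9 g 30.0 F [ 0.4 -0.1  0.2] | wz -0.2 dx -1.9 dy -0.8 dz 106.6
```

Request:
carry_out(
  plan=[
    [0, 0, 0, 0, 0, 0.02, 0.01],
    [0, 0, 0, 0, 0, 0.025, 0.01],
    [0, 0, 0, 0, 0, 0.02, 0.01],
    [0, 0, 0, 0, 0, 0.018, 0.01],
    [0, 0, 0, 0, 0, 0.012, 0.01],
    [0, 0, 0, 0, 0, 0.006, 0.01],
    [0, 0, 0, 0, 0, 0.004, 0.01],
    [0, 0, 0, 0, 0, 0, 0.01],
    [0, 0, 0, 0, 0, 0, 0.01],
    [0, 0, 0, 0, 0, 0, 0.036],
  ],
)

```text
t: 21.38
ee_pos: [577.7, 83.3, 15.0]
ee_rot: [180.0, -0.1, 16.0]
contact_force: [-1.1, -0.1, 0.1]
width: 0.334
grasp_force: 0.0
```

Request:
carry_out(
  plan=[
    [0, 0, 0, 0, 0, 0, 0.036],
    [0, 0, 0, 0, 0, 0, 0.036],
    [0, 0, 0, 0, 0, 0, 0.036],
    [0, 0, 0, 0, 0, 0, 0.036],
    [0, 0, 0, 0, 0, -0.01, 0.036],
    [0, 0, 0, 0, 0, -0.02, 0.036],
    [0, 0, 0, 0, 0, -0.03, 0.036],
    [0, 0, 0, 0, 0, -0.035, 0.036],
    [0, 0, 0, 0, 0, -0.035, 0.05],
    [0, 0, 0, 0, 0, -0.015, 0.05],
  ],
)

```text
t: 22.22
ee_pos: [579.1, 84.2, 164.5]
ee_rot: [179.9, -0.4, 16.1]
contact_force: [0.9, -0.3, -0.1]
width: 0.489
grasp_force: 0.0
```

```bash
python3 -c "from h import *; shot('top','top8')"; python3 ang.py top8; python3 go.py 421.1 55.5 -1 6.4
```

```text
[418.6  60.1  60.2] th 11.2 32 mid [1.2 5.1]
[399.2 183.5  59.9] th -3.6 80 mid [ 0.7 -0.3]
t=22.3 at [580.3  84.3 166.1] rpy [179.9  -0.5  16.1] w 48.1 g 0.0 F [ 1.2 -0.   0.8] | wz 9.7 dx -161.5 dy 10.9 dz 167.1
```

Request:
carry_out(
  plan=[
    [0, 0, 6.9, 0, 0, 0, 0.05],
    [0, 0, 6.9, 0, 0, 0, 0.05],
    [0, 0, 6.8, 0, 0, 0, 0.05],
    [0, 0, 0, -0.0267, -0.0121, 0, 0.05],
    [0, 0, 0, -0.0267, -0.0121, 0, 0.05],
    [0, 0, 0, -0.0267, -0.0121, 0, 0.05],
    [0, 0, 0, -0.0267, -0.0121, 0, 0.05],
    [0, 0, 0, -0.0267, -0.0121, 0, 0.05],
    [0, 0, 0, -0.0267, -0.0121, 0, 0.05],
    [0, 0, 0, -0.0267, -0.0121, 0, 0.05],
  ],
)

```text
t: 23.1
ee_pos: [395.6, 182.9, 159.1]
ee_rot: [180.0, -0.0, -4.5]
contact_force: [-0.5, 0.1, -0.6]
width: 0.546
grasp_force: 0.0
```

Request:
carry_out(
  plan=[
    [0, 0, 0, 0, 0, 0.02, 0.05],
    [0, 0, 0, 0, 0, 0.02, 0.05],
    [0, 0, 0, 0, 0, 0.02, 0.05],
    [0, 0, 0, 0, 0, 0, 0.05],
    [0, 0, 0, 0, 0, 0, 0.05],
    [0, 0, 0, 0, 0, 0, 0.05],
    [0, 0, 0, 0, 0, 0, 0.05],
    [0, 0, 0, 0, 0, 0, 0.05],
    [0, 0, 0, 0, 0, 0, 0.05],
    [0, 0, 0, 0, 0, 0, 0.05],
  ],
)

```text
t: 23.93
ee_pos: [397.5, 182.4, 99.4]
ee_rot: [-180.0, -0.1, -4.6]
contact_force: [-0.2, -0.4, -0.4]
width: 0.546
grasp_force: 0.0
```

```bash
python3 go.py 399.3 183.5 -1 -4.5; python3 -c "from h import *; shot('top','top9')"; python3 ang.py top9
```

```text
t=23.9 at [397.5 182.4  99.4] rpy [-1.8e+02 -1.0e-01 -4.6e+00] w 50.1 g 0.0 F [-0.2 -0.4 -0.4] | wz -0.1 dx 1.7 dy -1.3 dz 100.4
[421.1  55.   60. ] th 6.5 65 mid [-0.5  1.1]
```

Request:
carry_out(
  plan=[
    [0, 0, 0, 0.0017, -0.0013, 0.02, 0.05],
    [0, 0, 0, 0, 0, 0.03, 0.05],
    [0, 0, 0, 0, 0, 0.03, 0.05],
    [0, 0, 0, 0, 0, 0.02, 0.05],
    [0, 0, 0, 0, 0, 0, 0.05],
    [0, 0, 0, 0, 0, 0, 0.01],
    [0, 0, 0, 0, 0, 0, 0.01],
    [0, 0, 0, 0, 0, 0, 0.01],
    [0, 0, 0, 0, 0, 0, 0.01],
    [0, 0, 0, 0, 0, 0, 0.01],
  ],
)

```text
t: 24.82
ee_pos: [400.1, 184.0, 0.1]
ee_rot: [-179.9, -0.2, -4.6]
contact_force: [-1.7, 0.5, 7.0]
width: 0.298
grasp_force: 30.0
```

Request:
carry_out(
  plan=[
    [0, 0, 0, 0, 0, 0, 0.01],
    [0, 0, 0, 0, 0, 0, 0.01],
    [0, 0, 0, 0, 0, -0.02, 0.01],
    [0, 0, 0, 0, 0, -0.03, 0.01],
    [0, 0, 0, 0, 0, -0.035, 0.01],
    [0, 0, 0, 0, 0, -0.035, 0.01],
    [0, 0, 0, 0, 0, -0.03, 0.01],
    [0, 0, -3.7, 0, 0, 0, 0.01],
    [0, 0, -3.8, 0, 0, 0, 0.01],
    [0, 0, 0, 0, 0, 0, 0.01],
  ],
)

```text
t: 25.65
ee_pos: [399.4, 183.3, 149.9]
ee_rot: [180.0, -0.1, 3.1]
contact_force: [0.1, 0.2, -0.5]
width: 0.294
grasp_force: 30.0
```

```bash
python3 go.py 577.2 195.1 13 3
```

```text
t=25.6 at [399.4 183.3 149.9] rpy [ 1.8e+02 -1.0e-01  3.1e+00] w 27.0 g 30.0 F [ 0.1  0.2 -0.5] | wz 0.1 dx 178.2 dy -2.5 dz 136.9
```

Request:
carry_out(
  plan=[
    [0, 0, 0, 0.03, -0.0005, 0, 0.01],
    [0, 0, 0, 0.03, -0.0005, 0, 0.01],
    [0, 0, 0, 0.03, -0.0005, 0, 0.01],
    [0, 0, 0, 0.03, -0.0005, 0, 0.01],
    [0, 0, 0, 0.03, -0.0005, 0, 0.01],
    [0, 0, 0, 0.028, 0, 0, 0.01],
    [0, 0, 0, 0, 0, 0.015, 0.01],
    [0, 0, 0, 0, 0, 0.015, 0.01],
    [0, 0, 0, 0, 0, 0, 0.01],
    [0, 0, 0, 0, 0, 0, 0.01],
  ],
)

```text
t: 26.48
ee_pos: [575.0, 194.7, 117.6]
ee_rot: [180.0, 0.2, 2.9]
contact_force: [-0.5, 0.0, -1.2]
width: 0.298
grasp_force: 30.0
```

```bash
python3 go.py 577.2 195.1 13 3
```

```text
t=26.5 at [575.  194.7 117.6] rpy [180.    0.2   2.9] w 27.4 g 30.0 F [-0.5  0.  -1.2] | wz -0.1 dx 2.2 dy -0.3 dz 104.6
```

Request:
carry_out(
  plan=[
    [0, 0, 0, 0, 0, 0.02, 0.01],
    [0, 0, 0, 0, 0, 0.025, 0.01],
    [0, 0, 0, 0, 0, 0.02, 0.01],
    [0, 0, 0, 0, 0, 0.018, 0.01],
    [0, 0, 0, 0, 0, 0.012, 0.01],
    [0, 0, 0, 0, 0, 0.006, 0.01],
    [0, 0, 0, 0, 0, 0.003, 0.01],
    [0, 0, 0, 0, 0, 0, 0.01],
    [0, 0, 0, 0, 0, 0, 0.01],
    [0, 0, 0, 0, 0, 0, 0.036],
  ],
)

```text
t: 27.32
ee_pos: [577.5, 195.6, 16.1]
ee_rot: [-180.0, -0.1, 2.9]
contact_force: [-0.6, 0.6, -0.1]
width: 0.33
grasp_force: 0.0
```

Request:
carry_out(
  plan=[
    [0, 0, 0, 0, 0, 0, 0.036],
    [0, 0, 0, 0, 0, 0, 0.036],
    [0, 0, 0, 0, 0, 0, 0.036],
    [0, 0, 0, 0, 0, 0, 0.036],
    [0, 0, 0, 0, 0, -0.01, 0.036],
    [0, 0, 0, 0, 0, -0.02, 0.036],
    [0, 0, 0, 0, 0, -0.03, 0.036],
    [0, 0, 0, 0, 0, -0.035, 0.036],
    [0, 0, 0, 0, 0, -0.035, 0.05],
    [0, 0, 0, 0, 0, -0.015, 0.05],
  ],
)

```text
t: 28.15
ee_pos: [578.7, 196.7, 165.7]
ee_rot: [-179.9, -0.4, 3.0]
contact_force: [0.3, 0.7, 0.2]
width: 0.492
grasp_force: 0.0
```

```bash
python3 -c "from h import *; shot('top','top10')"; python3 ang.py top10; python3 go.py 421.1 55.5 -1 6.4
```

```text
t=28.2 at [580.  197.1 167.4] rpy [-179.9   -0.6    3. ] w 47.8 g 0.0 F [0.9 0.3 2.4] | wz -3.4 dx -173.7 dy 123.0 dz 168.4
```

Request:
carry_out(
  plan=[
    [0, 0, -3.4, 0, 0, 0, 0.05],
    [0, 0, 0, -0.0244, 0.0174, 0, 0.05],
    [0, 0, 0, -0.0244, 0.0174, 0, 0.05],
    [0, 0, 0, -0.0244, 0.0174, 0, 0.05],
    [0, 0, 0, -0.0244, 0.0174, 0, 0.05],
    [0, 0, 0, -0.0244, 0.0174, 0, 0.05],
    [0, 0, 0, -0.0244, 0.0174, 0, 0.05],
    [0, 0, 0, -0.0244, 0.0174, 0, 0.05],
    [0, 0, 0, 0, 0, 0, 0.05],
    [0, 0, 0, 0, 0, 0, 0.05],
  ],
)

```text
t: 29.03
ee_pos: [419.3, 53.7, 160.3]
ee_rot: [179.9, -0.0, 6.2]
contact_force: [0.6, 0.5, 0.1]
width: 0.543
grasp_force: 0.0
```

```bash
python3 go.py 421.1 55.3 -1 6.4; python3 -c "
from h import *
im,d=shot('scene','scene11')
P=cloud('scene',d);z=P[...,2];h=cv2.cvtColor(im,cv2.COLOR_RGB2HSV)
m=(z>57)&(z<64)&(P[...,0]>350)&(P[...,0]<480)&(abs(P[...,1]-60)<70)&(h[...,1]>60); print(m.sum(),P[m].min(0),P[m].max(0))
im,d=shot('top','top11');b=cv2.cvtColor(im,cv2.COLOR_RGB2BGR)[140:300,190:450]; cv2.imwrite('pics/c6.png',cv2.resize(b,None,fx=3,fy=3,interpolation=cv2.INTER_CUBIC))
"
```

```text
t=29.0 at [419.3  53.7 160.3] rpy [179.9  -0.    6.2] w 49.9 g 0.0 F [0.6 0.5 0.1] | wz -0.2 dx 1.9 dy -1.3 dz 161.3
55 [409.17098047  45.44114041  57.02927471] [433.9659831   70.06468983  62.85301515]
```

View pics/c6.png

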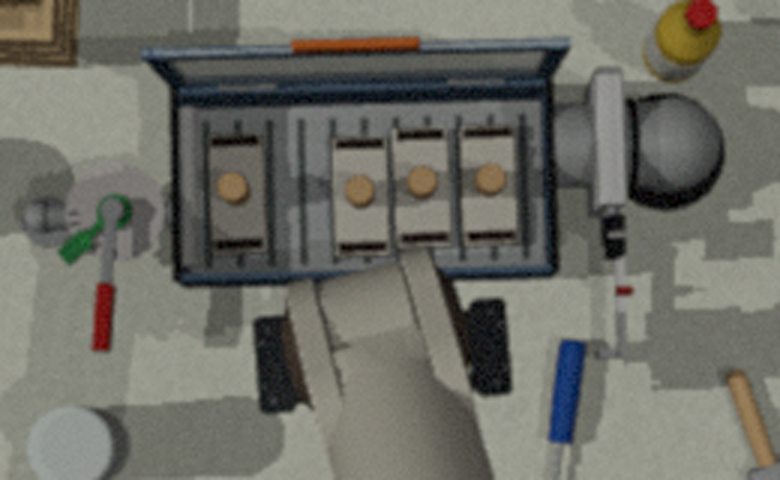

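Four plaques lie flat with a clear slot between crop pegs (232,187) and (360,191). The last one is still under the gripper.

Request:
carry_out(
  plan=[
    [0, 0, 0, 0.0015, -0.0013, 0.03, 0.05],
    [0, 0, 0, 0, 0, 0.035, 0.05],
    [0, 0, 0, 0, 0, 0.035, 0.05],
    [0, 0, 0, 0, 0, 0.03, 0.05],
    [0, 0, 0, 0, 0, 0.02, 0.05],
    [0, 0, 0, 0, 0, 0.011, 0.05],
    [0, 0, 0, 0, 0, 0, 0.05],
    [0, 0, 0, 0, 0, 0, 0.01],
    [0, 0, 0, 0, 0, 0, 0.01],
    [0, 0, 0, 0, 0, 0, 0.01],
  ],
)

```text
t: 29.97
ee_pos: [423.1, 57.0, 0.1]
ee_rot: [180.0, -0.2, 6.3]
contact_force: [0.8, -0.8, -0.6]
width: 0.373
grasp_force: 0.0
```

Request:
carry_out(
  plan=[
    [0, 0, 0, 0, 0, 0, 0.01],
    [0, 0, 0, 0, 0, 0, 0.01],
    [0, 0, 0, 0, 0, 0, 0.01],
    [0, 0, 0, 0, 0, 0, 0.01],
    [0, 0, 0, 0, 0, -0.02, 0.01],
    [0, 0, 0, 0, 0, -0.03, 0.01],
    [0, 0, 0, 0, 0, -0.035, 0.01],
    [0, 0, 0, 0, 0, -0.035, 0.01],
    [0, 0, 0, 0, 0, -0.03, 0.01],
    [0, 0, 3.4, 0, 0, 0, 0.01],
  ],
)

```text
t: 30.8
ee_pos: [425.6, 57.2, 154.4]
ee_rot: [179.9, -0.6, 3.0]
contact_force: [0.8, 0.1, -0.9]
width: 0.296
grasp_force: 30.0
```

```bash
python3 go.py 580.2 139.2 13 3
```

```text
t=30.8 at [425.6  57.2 154.4] rpy [179.9  -0.6   3. ] w 27.2 g 30.0 F [ 0.8  0.1 -0.9] | wz -0.0 dx 158.6 dy -73.8 dz 141.4
```

Request:
carry_out(
  plan=[
    [0, 0, 0, 0.027, -0.0124, 0, 0.01],
    [0, 0, 0, 0.027, -0.0124, 0, 0.01],
    [0, 0, 0, 0.027, -0.0124, 0, 0.01],
    [0, 0, 0, 0.027, -0.0124, 0, 0.01],
    [0, 0, 0, 0.027, -0.0124, 0, 0.01],
    [0, 0, 0, 0.026, -0.0124, 0, 0.01],
    [0, 0, 0, 0, 0, 0.02, 0.01],
    [0, 0, 0, 0, 0, 0.01, 0.01],
    [0, 0, 0, 0, 0, 0, 0.01],
    [0, 0, 0, 0, 0, 0, 0.01],
  ],
)

```text
t: 31.63
ee_pos: [576.6, 138.2, 117.9]
ee_rot: [179.9, 0.2, 2.9]
contact_force: [-0.2, -0.6, -1.5]
width: 0.296
grasp_force: 30.0
```

Request:
carry_out(
  plan=[
    [0, 0, 0, 0, 0, 0, 0.01],
    [0, 0, 0, 0, 0, 0, 0.01],
    [0, 0, 0, 0, 0, 0, 0.01],
    [0, 0, 0, 0, 0, 0, 0.01],
    [0, 0, 0, 0, 0, 0, 0.01],
    [0, 0, 0, 0, 0, 0, 0.01],
    [0, 0, 0, 0, 0, 0, 0.01],
    [0, 0, 0, 0, 0, 0, 0.01],
    [0, 0, 0, 0, 0, 0, 0.01],
    [0, 0, 0, 0, 0, 0, 0.01],
  ],
)

```text
t: 32.47
ee_pos: [578.4, 139.2, 118.8]
ee_rot: [-180.0, 0.0, 2.9]
contact_force: [-0.3, -0.5, -0.7]
width: 0.294
grasp_force: 30.0
```

```bash
python3 go.py 580.2 139.2 13 3; python3 -c "
from h import *
im,d=shot('top','top12')
P=cloud('top',d);z=P[...,2];m=(P[...,0]>510)&(P[...,0]<655)&(P[...,1]>-85)&(P[...,1]<225)
k,l,s,c=cv2.connectedComponentsWithStats((m&(z>62)&(z<82)).astype(np.uint8))
for i in range(1,k):
    if s[i,4]>30: print(s[i,4],np.median(P[l==i],0).round(1))
"
```

```text
t=32.5 at [578.4 139.2 118.8] rpy [-180.     0.     2.9] w 27.0 g 30.0 F [-0.3 -0.5 -0.7] | wz -0.1 dx 1.8 dy 0.1 dz 105.8
82 [586.   27.4  72.3]
81 [589.9 -33.4  71.9]
```

Request:
carry_out(
  plan=[
    [0, 0, 0, 0, 0, 0.02, 0.01],
    [0, 0, 0, 0, 0, 0.025, 0.01],
    [0, 0, 0, 0, 0, 0.02, 0.01],
    [0, 0, 0, 0, 0, 0.018, 0.01],
    [0, 0, 0, 0, 0, 0.012, 0.01],
    [0, 0, 0, 0, 0, 0.006, 0.01],
    [0, 0, 0, 0, 0, 0.003, 0.01],
    [0, 0, 0, 0, 0, 0, 0.01],
    [0, 0, 0, 0, 0, 0, 0.01],
    [0, 0, 0, 0, 0, 0, 0.036],
  ],
)

```text
t: 33.35
ee_pos: [579.5, 139.6, 16.0]
ee_rot: [-180.0, -0.1, 2.9]
contact_force: [-0.4, 0.8, -0.4]
width: 0.334
grasp_force: 0.0
```

Request:
carry_out(
  plan=[
    [0, 0, 0, 0, 0, 0, 0.036],
    [0, 0, 0, 0, 0, 0, 0.036],
    [0, 0, 0, 0, 0, 0, 0.036],
    [0, 0, 0, 0, 0, 0, 0.036],
    [0, 0, 0, 0, 0, -0.01, 0.036],
    [0, 0, 0, 0, 0, -0.02, 0.036],
    [0, 0, 0, 0, 0, -0.03, 0.036],
    [0, 0, 0, 0, 0, -0.035, 0.036],
    [0, 0, 0, 0, 0, -0.04, 0.036],
    [0, 0, 0, 0, 0, -0.04, 0],
  ],
)

```text
t: 34.18
ee_pos: [577.7, 139.4, 191.9]
ee_rot: [-180.0, 0.0, 3.0]
contact_force: [1.1, 0.2, -0.1]
width: 0.357
grasp_force: 0.0
```

Request:
carry_out(
  plan=[
    [0, 0, 0, -0.03, 0, -0.03, 0],
    [0, 0, 0, -0.03, 0, -0.03, 0],
    [0, 0, 0, -0.03, 0, -0.03, 0],
    [0, 0, 0, -0.03, 0, -0.03, 0],
    [0, 0, 0, 0, 0.02, 0, 0],
    [0, 0, 0, 0, 0.02, 0, 0],
    [0, 0, 0, 0, 0.02, 0, 0],
    [0, 0, 0, 0, 0, 0, 0],
    [0, 0, 0, 0, 0, 0, 0],
    [0, 0, 0, 0, 0, 0, 0],
  ],
)

```text
t: 35.02
ee_pos: [463.7, 74.2, 308.1]
ee_rot: [-180.0, -0.0, 3.0]
contact_force: [0.1, 0.7, 0.9]
width: 0.012
grasp_force: 0.0
```

```bash
python3 go.py 705 81.5 320 3; python3 -c "
from h import *
im,d=shot('top','top13')
P=cloud('top',d);z=P[...,2];m=(P[...,0]>510)&(P[...,0]<655)&(P[...,1]>-85)&(P[...,1]<230)
for lo,hi in((20,38),(62,82)):
  k,l,s,c=cv2.connectedComponentsWithStats((m&(z>lo)&(z<hi)).astype(np.uint8))
  for i in range(1,k):
    if s[i,4]>30: print(lo,s[i,4],np.median(P[l==i],0).round(1),np.ptp(P[l==i],0).round())
t=np.radians(np.r_[np.arange(86,-1,-6),0,-1.5]); X=-160*np.cos(t)+8*np.sin(t)+10; Z=85+160*np.sin(t)+8*np.cos(t)
print(np.c_[np.degrees(t)[1:],np.diff(X),-np.diff(Z)].round(1))
b=cv2.cvtColor(im,cv2.COLOR_RGB2BGR)[140:300,190:450]; cv2.imwrite('pics/c7.png',cv2.resize(b,None,fx=3,fy=3,interpolation=cv2.INTER_CUBIC))
"
```

```text
t=35.0 at [463.7  74.2 308.1] rpy [-180.   -0.    3.] w 1.1 g 0.0 F [0.1 0.7 0.9] | wz -0.0 dx 241.4 dy 5.3 dz -11.9
20 268 [617.2  14.4  28.9] [102.  54.  16.]
20 570 [599.2 -36.5  28.6] [111.  57.  18.]
20 322 [607.9 204.7  28.3] [93. 55. 17.]
20 186 [617.9 142.6  28.3] [32. 52. 17.]
20 73 [625.3  91.2  28.7] [19. 46. 14.]
62 97 [554.2 227.3  71.8] [110.   6.  19.]
62 82 [590.1 -33.5  71.9] [28. 24. 15.]
62 43 [575.7 198.7  72.3] [26. 11. 16.]
[[ 80.  -16.7   1.2]
 [ 74.  -16.5   3. ]
 [ 68.  -16.1   4.7]
 [ 62.  -15.5   6.3]
 [ 56.  -14.8   7.9]
 [ 50.  -13.9   9.4]
 [ 44.  -12.8  10.8]
 [ 38.  -11.6  12.1]
 [ 32.  -10.3  13.2]
 [ 26.   -8.9  14.2]
 [ 20.   -7.3  15.1]
 [ 14.   -5.7  15.8]
 [  8.   -4.   16.3]
 [  2.   -2.3  16.6]
 [  0.   -0.4   5.6]
 [ -1.5  -0.2   4.2]]
```

View pics/c7.png

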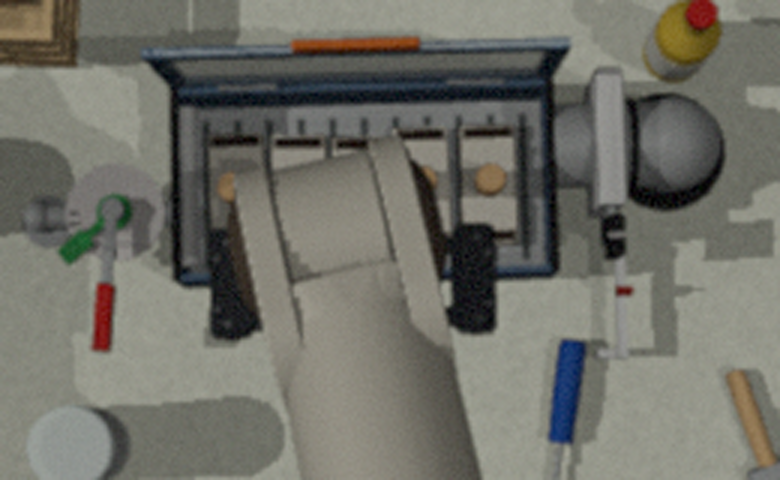

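All five pegs' boards show flat and apart in the box. Now the tool goes behind the lid.

Request:
carry_out(
  plan=[
    [0, 0, 0, 0.03, 0.001, 0, 0],
    [0, 0, 0, 0.03, 0.001, 0, 0],
    [0, 0, 0, 0.03, 0.001, 0, 0],
    [0, 0, 0, 0.03, 0.001, 0, 0],
    [0, 0, 0, 0.03, 0.001, 0, 0],
    [0, 0, 0, 0.03, 0, 0, 0],
    [0, 0, 0, 0.03, 0, 0, 0],
    [0, 0, 0, 0.03, 0, 0, 0],
    [0, 0, 0, 0, 0, 0, 0],
    [0, 0, 0, 0, 0, 0, 0],
  ],
)

```text
t: 35.9
ee_pos: [704.0, 82.4, 305.3]
ee_rot: [-179.9, 0.2, 3.0]
contact_force: [0.3, 0.0, 0.0]
width: 0.005
grasp_force: 0.0
```

Request:
carry_out(
  plan=[
    [0, 0, 0, 0, 0, 0.01, 0],
    [0, 0, 0, 0, 0, 0.02, 0],
    [0, 0, 0, 0, 0, 0.02, 0],
    [0, 0, 0, 0, 0, 0.02, 0],
    [0, 0, 0, 0, 0, 0.02, 0],
    [0, 0, 0, 0, 0, 0.006, 0],
    [0, 0, 0, 0, 0, 0, 0],
    [0, 0, 0, 0, 0, 0, 0],
    [0, 0, 0, 0, 0, 0, 0],
    [0, 0, 0, 0, 0, 0, 0],
  ],
)

```text
t: 36.73
ee_pos: [704.6, 81.0, 213.7]
ee_rot: [-180.0, -0.2, 2.9]
contact_force: [-0.4, -0.4, -0.7]
width: 0.003
grasp_force: 0.0
```

```bash
python3 go.py 675.2 80 212.2 3
```

```text
t=36.7 at [704.6  81.  213.7] rpy [-180.    -0.2    2.9] w 0.3 g 0.0 F [-0.4 -0.4 -0.7] | wz -0.1 dx -29.5 dy -0.6 dz 1.5
```

Request:
carry_out(
  plan=[
    [0, 0, 0, -0.01, 0, 0.001, 0],
    [0, 0, 0, -0.01, 0, 0, 0],
    [0, 0, 0, -0.01, 0, 0, 0],
    [0, 0, 0, -0.0083, 0, 0.0006, 0],
    [0, 0, 0, -0.0084, 0, 0.0006, 0],
    [0, 0, 0, -0.0165, 0, 0.003, 0],
    [0, 0, 0, -0.0161, 0, 0.0047, 0],
    [0, 0, 0, -0.0155, 0, 0.0063, 0],
    [0, 0, 0, -0.0148, 0, 0.0079, 0],
    [0, 0, 0, -0.0139, 0, 0.0094, 0],
  ],
)

```text
t: 37.57
ee_pos: [581.2, 74.2, 179.6]
ee_rot: [180.0, -0.2, 2.9]
contact_force: [3.4, 0.0, 0.7]
width: 0.006
grasp_force: 1.5
```

```bash
python3 go.py 580.1 76 190 3; python3 -c "
from h import *
im,d=shot('scene','scene14');b=cv2.cvtColor(im,cv2.COLOR_RGB2BGR)[100:350,150:480]; cv2.imwrite('pics/c8.png',cv2.resize(b,None,fx=2.4,fy=2.4,interpolation=cv2.INTER_CUBIC))"
```

```text
t=37.6 at [581.2  74.2 179.6] rpy [180.   -0.2   2.9] w 0.5 g 1.5 F [3.4 0.  0.7] | wz -0.1 dx -1.0 dy -1.8 dz -10.4
```

View pics/c8.png

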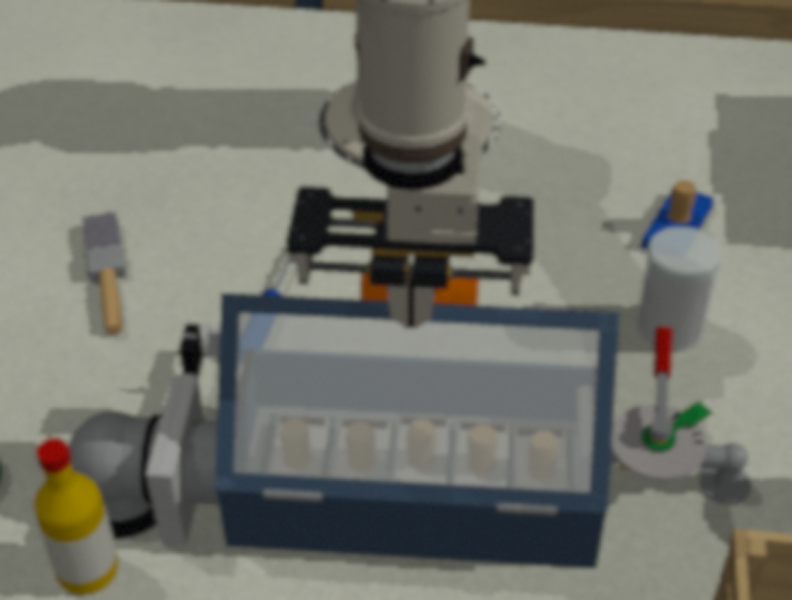

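The lid follows at about 50° with 3.4 N, and five pegs show through it.

Request:
carry_out(
  plan=[
    [0, 0, 0, -0.0128, 0, 0.0108, 0],
    [0, 0, 0, -0.0116, 0, 0.0121, 0],
    [0, 0, 0, -0.0103, 0, 0.0132, 0],
    [0, 0, 0, -0.0089, 0, 0.0142, 0],
    [0, 0, 0, -0.0073, 0, 0.0151, 0],
    [0, 0, 0, -0.0057, 0, 0.0158, 0],
    [0, 0, 0, -0.004, 0, 0.0163, 0],
    [0, 0, 0, -0.0012, 0, 0.01, 0],
    [0, 0, 0, -0.0011, 0, 0.0066, 0],
    [0, 0, 0, 0, 0, 0.003, 0],
  ],
)

```text
t: 38.45
ee_pos: [517.1, 71.0, 60.5]
ee_rot: [180.0, 0.1, 2.9]
contact_force: [-0.9, 0.0, 2.0]
width: 0.004
grasp_force: 0.9
```

Request:
carry_out(
  plan=[
    [0, 0, 0, 0, 0, 0.002, 0],
    [0, 0, 0, 0, 0, 0.002, 0],
    [0, 0, 0, 0, 0, 0.001, 0],
    [0, 0, 0, 0, 0, 0, 0],
    [0, 0, 0, 0, 0, 0, 0],
    [0, 0, 0, 0, 0, 0, 0],
    [0, 0, 0, 0, 0, 0, 0],
    [0, 0, 0, 0, 0, 0, 0],
    [0, 0, 0, 0, 0, 0, 0],
    [0, 0, 0, 0, 0, 0, 0],
  ],
)

```text
t: 39.28
ee_pos: [518.2, 71.1, 57.4]
ee_rot: [180.0, -0.1, 2.9]
contact_force: [-3.8, -0.8, 8.4]
width: 0.008
grasp_force: 4.5
```

Request:
carry_out(
  plan=[
    [0, 0, 0, 0, 0, 0.001, 0],
    [0, 0, 0, 0, 0, 0.001, 0],
    [0, 0, 0, 0, 0, 0.001, 0],
    [0, 0, 0, 0, 0, 0.001, 0],
    [0, 0, 0, 0, 0, 0, 0],
    [0, 0, 0, 0, 0, 0, 0],
    [0, 0, 0, 0, 0, 0, 0],
    [0, 0, 0, 0, 0, 0, 0],
    [0, 0, 0, 0, 0, 0, 0],
    [0, 0, 0, 0, 0, 0, 0],
  ],
)

```text
t: 40.12
ee_pos: [518.4, 71.0, 57.0]
ee_rot: [179.8, -0.1, 3.0]
contact_force: [-15.7, -2.9, 43.4]
width: 0.001
grasp_force: 22.4
```

```bash
python3 go.py 518 71 57 3
```

```text
t=40.1 at [518.4  71.   57. ] rpy [ 1.798e+02 -1.000e-01  3.000e+00] w 0.1 g 22.4 F [-15.7  -2.9  43.4] | wz -0.0 dx -0.4 dy 0.0 dz -0.0
```

Request:
carry_out(
  plan=[
    [0, 0, 0, 0, 0, -0.01, 0],
    [0, 0, 0, 0, 0, -0.02, 0],
    [0, 0, 0, 0, 0, -0.03, 0],
    [0, 0, 0, 0, 0, -0.03, 0.036],
    [0, 0, 0, 0, 0, 0, 0.036],
    [0, 0, 0, 0, 0, 0, 0.036],
    [0, 0, 0, 0, 0, 0, 0.036],
    [0, 0, 0, 0, 0, 0, 0.036],
    [0, 0, 0, 0, 0, 0, 0.036],
    [0, 0, 0, 0, 0, 0, 0.036],
  ],
)

```text
t: 40.95
ee_pos: [516.9, 71.0, 141.0]
ee_rot: [-180.0, 0.1, 3.0]
contact_force: [0.3, -0.0, 1.3]
width: 0.387
grasp_force: 0.0
```

```bash
cat > gate.py <<'E'
from h import *
import sys
yaw=np.radians(3.0); u=np.array([np.cos(yaw),np.sin(yaw)])
tag=sys.argv[1]
for n in('top','scene'):
    im,d=shot(n,tag+n); P=cloud(n,d); h=cv2.cvtColor(im,cv2.COLOR_RGB2HSV); X,Y,z=P[...,0],P[...,1],P[...,2]
    g=(X>420)&(X<600)&(Y<-110)&(Y>-175)
    m=g&(z>112)&(z<140)&(X<570)
    k,l,s,c=cv2.connectedComponentsWithStats(m.astype(np.uint8))
    if k>1:
        i=1+np.argmax(s[1:,4]); q=P[l==i]
        print(n,'grip',len(q),np.median(q,0).round(1),'along',(q[:,:2]@u).min().round(1),(q[:,:2]@u).max().round(1))
    m=g&(h[...,1]>90)&((h[...,0]<8)|(h[...,0]>172))&(h[...,2]>50)&(z<80)
    v,uu=np.nonzero(m)
    if len(v):
        q=P[m]; print(n,'clip',len(q),'px',uu.mean().round(2),v.mean().round(2),'along',(q[:,:2]@u).min().round(1),(q[:,:2]@u).mean().round(1),(q[:,:2]@u).max().round(1),'z',np.median(q[:,2]).round(1),'y',q[:,1].mean().round(1))
E
python3 gate.py g1; python3 go.py 537.3 -138.9 140 3;python3 -c "
from h import *
# angle of rail & lid edges; intensity profile along block top at z=125
a=np.load('g1top.npz');g=a['im'].astype(int).sum(2)
u=np.array([np.cos(.0524),np.sin(.0524)]); c=np.array([537.3,-138.9])
for s in range(-30,31,2):
  r=[]
  for off in(-3,0,3):
    p=c+u*s+np.array([-u[1],u[0]])*off; x,y=proj('top',[*p,125]); r.append(cv2.getRectSubPix(a['im'],(1,1),(float(x),float(y)))[0,0].astype(int).sum())
  print(s,r)
P=cloud('top',a['d']);z=P[...,2];m=(P[...,0]>480)&(P[...,0]<720)&(P[...,1]>-100)&(P[...,1]<250);k=m&(z>84)&(z<105);print('lid z',np.percentile(z[k],[5,50,95]).round(1), [np.median(z[k&(abs(P[...,0]-x)<12)]).round(1) for x in(500,520,560,600,640)])
"
```

```text
top grip 89 [ 536.8 -138.9  125.4] along 511.3 547.6
top clip 9 px 398.11 236.44 along 485.2 486.8 488.1 z 57.3 y -156.3
scene grip 105 [ 543.  -135.2  122.8] along 511.9 548.7
t=41.0 at [517.1  71.1 141.4] rpy [-1.8e+02  1.0e-01  3.0e+00] w 36.1 g 0.0 F [1.1 0.2 0.6] | wz -0.0 dx 9.2 dy 210.8 dz 1.4
-30 [np.int64(297), np.int64(271), np.int64(303)]
-28 [np.int64(298), np.int64(268), np.int64(296)]
-26 [np.int64(301), np.int64(276), np.int64(278)]
-24 [np.int64(299), np.int64(271), np.int64(268)]
-22 [np.int64(274), np.int64(225), np.int64(221)]
-20 [np.int64(216), np.int64(152), np.int64(143)]
-18 [np.int64(134), np.int64(77), np.int64(55)]
-16 [np.int64(59), np.int64(36), np.int64(33)]
-14 [np.int64(36), np.int64(41), np.int64(45)]
-12 [np.int64(37), np.int64(38), np.int64(47)]
-10 [np.int64(41), np.int64(25), np.int64(38)]
-8 [np.int64(33), np.int64(56), np.int64(60)]
-6 [np.int64(23), np.int64(35), np.int64(18)]
-4 [np.int64(74), np.int64(66), np.int64(53)]
-2 [np.int64(149), np.int64(135), np.int64(136)]
0 [np.int64(205), np.int64(212), np.int64(211)]
2 [np.int64(185), np.int64(196), np.int64(160)]
4 [np.int64(130), np.int64(127), np.int64(99)]
6 [np.int64(69), np.int64(62), np.int64(56)]
8 [np.int64(27), np.int64(25), np.int64(37)]
10 [np.int64(35), np.int64(24), np.int64(33)]
12 [np.int64(34), np.int64(19), np.int64(16)]
14 [np.int64(40), np.int64(21), np.int64(21)]
16 [np.int64(79), np.int64(53), np.int64(53)]
18 [np.int64(159), np.int64(121), np.int64(116)]
20 [np.int64(234), np.int64(185), np.int64(189)]
22 [np.int64(225), np.int64(198), np.int64(212)]
24 [np.int64(212), np.int64(197), np.int64(213)]
26 [np.int64(222), np.int64(211), np.int64(218)]
28 [np.int64(271), np.int64(271), np.int64(266)]
30 [np.int64(296), np.int64(301), np.int64(312)]
lid z [86.9 92.5 98.2] [np.float64(93.2), np.float64(92.6), np.float64(92.3), np.float64(92.0), np.float64(92.3)]
```

Request:
carry_out(
  plan=[
    [0, 0, 0, 0.001, 0.02, 0, 0.036],
    [0, 0, 0, 0.001, 0.03, 0, 0.036],
    [0, 0, 0, 0.001, 0.03, 0, 0.036],
    [0, 0, 0, 0.001, 0.03, 0, 0.036],
    [0, 0, 0, 0.001, 0.03, 0, 0.036],
    [0, 0, 0, 0.001, 0.03, 0, 0.036],
    [0, 0, 0, 0.001, 0.03, 0, 0.036],
    [0, 0, 0, 0.002, 0.011, 0, 0.036],
    [0, 0, 0, 0, 0, 0, 0.036],
    [0, 0, 0, 0, 0, 0, 0.036],
  ],
)

```text
t: 41.88
ee_pos: [537.3, -138.7, 141.7]
ee_rot: [-179.9, 0.0, 2.9]
contact_force: [-0.4, 0.6, 0.2]
width: 0.395
grasp_force: 0.0
```

Request:
carry_out(
  plan=[
    [0, 0, 0, 0, 0, 0.015, 0.036],
    [0, 0, 0, 0, 0, 0, 0.036],
    [0, 0, 0, 0, 0, 0, 0.036],
    [0, 0, 0, 0, 0, 0, 0.036],
    [0, 0, 0, 0, 0, 0, 0.036],
    [0, 0, 0, 0, 0, 0, 0.036],
    [0, 0, 0, 0, 0, 0, 0.036],
    [0, 0, 0, 0, 0, 0, 0.036],
    [0, 0, 0, 0, 0, 0, 0.036],
    [0, 0, 0, 0, 0, 0, 0.036],
  ],
)

```text
t: 42.72
ee_pos: [537.5, -139.4, 127.2]
ee_rot: [180.0, -0.0, 2.9]
contact_force: [-0.6, 0.3, -0.2]
width: 0.389
grasp_force: 0.0
```

```bash
python3 go.py 537.8 -138.9 64 3
```

```text
t=42.7 at [ 537.5 -139.4  127.2] rpy [180.   -0.    2.9] w 35.7 g 0.0 F [-0.6  0.3 -0.2] | wz -0.1 dx 0.3 dy -0.4 dz 63.2
```

Request:
carry_out(
  plan=[
    [0, 0, 0, 0, 0, 0.02, 0.036],
    [0, 0, 0, 0, 0, 0.02, 0.036],
    [0, 0, 0, 0, 0, 0.015, 0.036],
    [0, 0, 0, 0, 0, 0.008, 0.036],
    [0, 0, 0, 0, 0, 0, 0.036],
    [0, 0, 0, 0, 0, 0, 0.004],
    [0, 0, 0, 0, 0, 0, 0.004],
    [0, 0, 0, 0, 0, 0, 0.004],
    [0, 0, 0, 0, 0, 0, 0.004],
    [0, 0, 0, 0, 0, 0, 0.004],
  ],
)

```text
t: 43.55
ee_pos: [538.3, -138.8, 65.1]
ee_rot: [180.0, -0.1, 3.0]
contact_force: [0.1, 1.8, 3.9]
width: 0.151
grasp_force: 30.0
```

Request:
carry_out(
  plan=[
    [0, 0, 0, 0, 0, 0, 0.004],
    [0, 0, 0, 0, 0, 0, 0.004],
    [0, 0, 0, -0.005, 0, 0, 0.004],
    [0, 0, 0, -0.006, 0, 0, 0.004],
    [0, 0, 0, -0.006, 0, 0, 0.004],
    [0, 0, 0, -0.006, 0, 0, 0.004],
    [0, 0, 0, -0.006, 0, 0, 0.004],
    [0, 0, 0, -0.005, 0, 0, 0.004],
    [0, 0, 0, -0.004, 0, 0, 0.004],
    [0, 0, 0, 0, 0, 0, 0.004],
  ],
)

```text
t: 44.38
ee_pos: [499.6, -141.0, 65.0]
ee_rot: [180.0, -0.1, 3.0]
contact_force: [-0.6, 3.0, 8.3]
width: 0.151
grasp_force: 30.0
```

```bash
python3 go.py 494.9 -141.2 64 3; python3 gate.py g2
```

```text
t=44.4 at [ 499.6 -141.    65. ] rpy [ 1.8e+02 -1.0e-01  3.0e+00] w 13.9 g 30.0 F [-0.6  3.   8.3] | wz -0.0 dx -4.7 dy -0.0 dz 1.0
scene grip 223 [ 510.  -140.4  124.7] along 479.0 510.9
scene clip 4 px 228.0 248.5 along 485.1 487.1 490.6 z 51.5 y -157.8
```

Request:
carry_out(
  plan=[
    [0, 0, 0, -0.003, 0, 0, 0.004],
    [0, 0, 0, -0.002, 0, 0, 0.004],
    [0, 0, 0, 0, 0, 0, 0.004],
    [0, 0, 0, 0, 0, 0, 0.004],
    [0, 0, 0, 0, 0, 0, 0.036],
    [0, 0, 0, 0, 0, 0, 0.036],
    [0, 0, 0, 0, 0, 0, 0.036],
    [0, 0, 0, 0, 0, 0, 0.036],
    [0, 0, 0, 0, 0, -0.01, 0.036],
    [0, 0, 0, 0, 0, -0.03, 0.036],
  ],
)

```text
t: 45.32
ee_pos: [490.7, -140.8, 101.3]
ee_rot: [-179.8, 0.4, 2.9]
contact_force: [-0.5, 0.0, -0.6]
width: 0.385
grasp_force: 0.0
```

Request:
carry_out(
  plan=[
    [0, 0, 0, 0, 0, -0.03, 0.036],
    [0, 0, 0, -0.02, -0.03, -0.01, 0.036],
    [0, 0, 0, -0.02, -0.03, 0, 0.036],
    [0, 0, 0, -0.02, -0.03, 0, 0.036],
    [0, 0, 0, 0, -0.03, 0, 0.036],
    [0, 0, 0, 0, -0.03, 0, 0.036],
    [0, 0, 0, 0, -0.03, 0, 0.036],
    [0, 0, 0, 0, -0.03, 0, 0.036],
    [0, 0, 0, 0, 0, 0, 0.036],
    [0, 0, 0, 0, 0, 0, 0.036],
  ],
)

```text
t: 46.15
ee_pos: [423.7, 66.8, 144.7]
ee_rot: [180.0, -0.0, 3.2]
contact_force: [0.4, -0.7, -0.8]
width: 0.394
grasp_force: 0.0
```

```bash
python3 gate.py g3; python3 go.py 494.9 -141.2 140 3; python3 -c "
from h import *
a=np.load('g3top.npz')
u=np.array([np.cos(.0524),np.sin(.0524)]); w=np.array([-u[1],u[0]]); c=u*487+w*(-138.9*u[0]-537.3*u[1])
S=np.arange(-30,31)
f=lambda p,z:cv2.getRectSubPix(a['im'],(1,1),tuple(map(float,proj('top',[*p,z]))))[0,0].astype(int)
g=np.array([np.mean([f(c+u*s+w*o,125).sum() for o in(-3,0,3)]) for s in S]); k=abs(S)<11
wt=np.clip(g[k]-60,0,None); print('white line along',487+(wt*S[k]).sum()/wt.sum()); 
half=140; e=S[g<half]; print('dark from',487+e.min(),'to',487+e.max())
for z in(45,57):
  r=np.array([np.mean([int(f(c+u*s-w*(14+o),z)[0])-int(f(c+u*s-w*(14+o),z)[1]) for o in(0,3)]) for s in S]); wt=np.clip(r-30,0,None); print('clip along z',z,487+(wt*S).sum()/wt.sum(),wt.max())
b=cv2.cvtColor(a['im'],cv2.COLOR_RGB2BGR)[190:270,360:440];cv2.imwrite('pics/c9.png',cv2.resize(b,None,fx=7,fy=7,interpolation=cv2.INTER_CUBIC))
"
```

```text
top grip 87 [ 493.6 -141.7  124.9] along 468.4 504.1
top clip 3 px 399.33 236.33 along 485.8 487.1 488.1 z 55.4 y -159.7
scene grip 95 [ 501.1 -138.5  122.6] along 470.0 505.4
scene clip 5 px 227.8 247.4 along 485.2 486.4 488.0 z 55.0 y -158.0
t=46.2 at [423.8  64.4 144.3] rpy [180.    0.    2.9] w 35.9 g 0.0 F [ 0.2 -0.2  0.7] | wz -0.1 dx 60.3 dy 209.0 dz 4.3
white line along 486.6050308914387
dark from 468 to 503
clip along z 45 nan 0.0
clip along z 57 nan 0.0<string>:11: RuntimeWarning: invalid value encountered in scalar divide
```

View pics/c9.png

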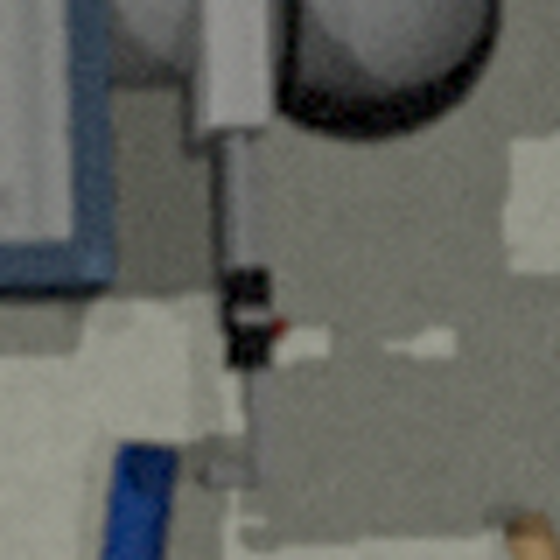

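The white line (crop (250,318)) sits level with the red clip (crop (280,325)); both measure ≈486.6 mm along the slide. On to the valve.

```bash
cat > valve.py <<'E'
from h import *
import sys
for n in('top','scene'):
    im,d=shot(n,sys.argv[1]+n); P=cloud(n,d); h=cv2.cvtColor(im,cv2.COLOR_RGB2HSV); H,S,V=h[...,0],h[...,1],h[...,2]
    reg=(P[...,0]>420)&(P[...,0]<640)&(P[...,1]>250)&(P[...,1]<430)
    for nm,m,z in(('red',((H<6)|(H>173))&(S>130)&(V>60),86),('green',(H>45)&(H<90)&(S>90),62)):
        k,l,s,c=cv2.connectedComponentsWithStats((m&reg).astype(np.uint8))
        for i in range(1,k):
            if s[i,4]<12: continue
            v,u=np.nonzero(l==i); W=np.array([ray(n,a,b,z) for a,b in zip(u,v)])[:,:2]
            mu=W.mean(0); r=cv2.minAreaRect(W.astype(np.float32)); w,vec=np.linalg.eigh(np.cov(W.T)); e=vec[:,1]; e=e*(-1 if e[0]>0 else 1)
            print(n,nm,s[i,4],'mu',mu.round(1),'rect',np.round(r[0],1),np.round(r[1],1),'dir',np.degrees(np.arctan2(e[1],e[0])).round(1),'z',np.median(P[l==i][:,2]).round(1))
E
python3 valve.py v1; python3 -c "
from h import *
a=np.load('v1top.npz');im=a['im'];P=cloud('top',a['d']);z=P[...,2]
m=(P[...,0]>500)&(P[...,0]<600)&(P[...,1]>255)&(P[...,1]<345)&(z>52)&(z<62)&(im.min(2)>95)
q=P[m][:,:2].astype(np.float32);print('plate',len(q),cv2.minEnclosingCircle(q),q.mean(0))
m=(P[...,0]>520)&(P[...,0]<600)&(P[...,1]>270)&(P[...,1]<325)&(z>70)
q=P[m];print('hub',q[q[:,0]>545].mean(0),q.max(0))
"
```

```text
top red 114 mu [456.7 301. ] rect [456.5 301.2] [13.8 55.4] dir 177.9 z 85.7
top green 23 mu [552.  290.3] rect [553.4 290.8] [27.2 11.9] dir -177.2 z 64.0
top green 82 mu [524.5 327.6] rect [526.8 324.5] [16.6 47.1] dir 134.9 z 64.7
scene red 115 mu [458.6 302.5] rect [458.8 302.5] [13.7 59.3] dir 177.0 z 85.6
scene green 139 mu [534.4 318. ] rect [536.8 317.7] [26.1 74.4] dir 138.1 z 63.5
plate 346 ((551.8157958984375, 300.061279296875), 44.8535041809082) [562.31836 300.1463 ]
hub [552.86997646 298.2147559   79.94355932] [561.61065242 308.95275836  89.95490908]
```

Request:
carry_out(
  plan=[
    [0, 0, 5.5, 0, 0, 0, 0.045],
    [0, 0, 0, 0.0029, -0.0298, 0, 0.045],
    [0, 0, 0, 0.0029, -0.0298, 0, 0.045],
    [0, 0, 0, 0.0029, -0.0298, 0, 0.045],
    [0, 0, 0, 0.0029, -0.0298, 0, 0.045],
    [0, 0, 0, 0.0029, -0.0298, 0, 0.045],
    [0, 0, 0, 0.0029, -0.0298, 0, 0.045],
    [0, 0, 0, 0.0029, -0.0298, 0, 0.045],
    [0, 0, 0, 0.0029, -0.0298, 0, 0.045],
    [0, 0, 0, 0, 0, 0.02, 0.045],
  ],
)

```text
t: 47.18
ee_pos: [460.3, 310.3, 127.5]
ee_rot: [-179.5, -0.3, -2.4]
contact_force: [0.4, 2.0, 0.8]
width: 0.491
grasp_force: 0.0
```

Request:
carry_out(
  plan=[
    [0, 0, 0, 0, 0, 0, 0.045],
    [0, 0, 0, 0, 0, 0, 0.045],
    [0, 0, 0, 0, 0, 0, 0.045],
    [0, 0, 0, 0, 0, 0, 0.045],
    [0, 0, 0, 0, 0, 0, 0.045],
    [0, 0, 0, 0, 0, 0, 0.045],
    [0, 0, 0, 0, 0, 0, 0.045],
    [0, 0, 0, 0, 0, 0, 0.045],
    [0, 0, 0, 0, 0, 0, 0.045],
    [0, 0, 0, 0, 0, 0, 0.045],
  ],
)

```text
t: 48.02
ee_pos: [457.7, 302.3, 124.2]
ee_rot: [-180.0, -0.0, -2.6]
contact_force: [0.4, 0.4, -0.2]
width: 0.491
grasp_force: 0.0
```

```bash
python3 go.py 457.5 301.7 29 -2.5
```

```text
t=48.0 at [457.7 302.3 124.2] rpy [-180.    -0.    -2.6] w 45.1 g 0.0 F [ 0.4  0.4 -0.2] | wz -0.1 dx -0.1 dy 0.6 dz 95.2
```

Request:
carry_out(
  plan=[
    [0, 0, 0, 0, 0, 0.02, 0.045],
    [0, 0, 0, 0, 0, 0.03, 0.045],
    [0, 0, 0, 0, 0, 0.025, 0.045],
    [0, 0, 0, 0, 0, 0.015, 0.045],
    [0, 0, 0, 0, 0, 0.004, 0.045],
    [0, 0, 0, 0, 0, 0, 0.045],
    [0, 0, 0, 0, 0, 0, 0.006],
    [0, 0, 0, 0, 0, 0, 0.006],
    [0, 0, 0, 0, 0, 0, 0.006],
    [0, 0, 0, 0, 0, 0, 0.006],
  ],
)

```text
t: 48.85
ee_pos: [458.5, 302.7, 31.2]
ee_rot: [-179.9, -0.1, -2.6]
contact_force: [-0.8, 0.2, -0.6]
width: 0.247
grasp_force: 0.0
```

Request:
carry_out(
  plan=[
    [0, 0, 0, 0, 0, 0, 0.006],
    [0, 0, 0, 0, 0, 0, 0.006],
    [0, 0, 4, 0, -0.0066, 0, 0.006],
    [0, 0, 4, 0, -0.0066, 0, 0.006],
    [0, 0, 4, 0, -0.0066, 0, 0.006],
    [0, 0, 4, 0, -0.0066, 0, 0.006],
    [0, 0, 4, 0, -0.0066, 0, 0.006],
    [0, 0, 4, 0, -0.0066, 0, 0.006],
    [0, 0, 0, 0, 0, 0, 0.006],
    [0, 0, 0, 0, 0, 0, 0.006],
  ],
)

```text
t: 49.68
ee_pos: [467.9, 341.0, 30.8]
ee_rot: [-179.9, -0.2, -26.5]
contact_force: [4.1, -2.1, 3.0]
width: 0.169
grasp_force: 30.0
```

```bash
python3 go.py 486.4 366.6 29 -46
```

```text
t=49.7 at [467.9 341.   30.8] rpy [-179.9   -0.2  -26.5] w 15.6 g 30.0 F [ 4.1 -2.1  3. ] | wz 19.5 dx -5.6 dy -31.1 dz 1.8
```

Request:
carry_out(
  plan=[
    [0, 0, 3.9, 0, -0.0064, 0, 0.006],
    [0, 0, 3.9, 0, -0.0064, 0, 0.006],
    [0, 0, 3.9, 0, -0.0064, 0, 0.006],
    [0, 0, 3.9, 0, -0.0064, 0, 0.006],
    [0, 0, 3.8, 0, -0.0064, 0, 0.006],
    [0, 0, 0, 0, 0, 0, 0.006],
    [0, 0, 0, 0, 0, 0, 0.006],
    [0, 0, 0, 0, 0, 0, 0.006],
    [0, 0, 0, 0, 0, 0, 0.006],
    [0, 0, 0, 0, 0, 0, 0.006],
  ],
)

```text
t: 50.52
ee_pos: [486.3, 366.2, 30.8]
ee_rot: [-179.9, -0.0, -46.0]
contact_force: [4.1, -2.3, 6.3]
width: 0.171
grasp_force: 30.0
```

```bash
python3 go.py 486.4 366.6 29 -46
```

```text
t=50.5 at [486.3 366.2  30.8] rpy [-179.9   -0.   -46. ] w 15.7 g 30.0 F [ 4.1 -2.3  6.3] | wz -0.0 dx -0.3 dy -0.3 dz 1.8
```

Release, back off upward and toward the robot, then measure.

Request:
carry_out(
  plan=[
    [0, 0, 0, 0, 0, 0, 0.04],
    [0, 0, 0, 0, 0, 0, 0.04],
    [0, 0, 0, 0, 0, 0, 0.04],
    [0, 0, 0, 0, 0, 0, 0.04],
    [0, 0, 0, 0, 0, -0.01, 0.04],
    [0, 0, 0, 0, 0, -0.03, 0.04],
    [0, 0, 0, 0, 0, -0.04, 0.04],
    [0, 0, 0, 0, 0, -0.04, 0.04],
    [0, 0, 0, 0, 0, -0.02, 0.04],
    [0, 0, 0, 0, 0, 0, 0.04],
  ],
)

```text
t: 51.35
ee_pos: [486.9, 368.6, 175.8]
ee_rot: [-179.5, -0.1, -45.9]
contact_force: [1.0, 0.5, -0.7]
width: 0.433
grasp_force: 0.0
```

Request:
carry_out(
  plan=[
    [0, 0, 0, 0.0, 0.04, 0, 0.04],
    [0, 0, 0, 0, 0.04, 0, 0.04],
    [0, 0, 0, 0, 0.04, 0, 0.04],
    [0, 0, 0, 0, 0.04, 0, 0.04],
    [0, 0, 0, 0.02, 0.03, 0, 0.04],
    [0, 0, 0, 0.02, 0.03, 0, 0.04],
    [0, 0, 0, 0.02, 0.03, 0, 0.04],
    [0, 0, 0, 0, 0, 0, 0.04],
    [0, 0, 0, 0, 0, 0, 0.04],
    [0, 0, 0, 0, 0, 0, 0.04],
  ],
)

```text
t: 52.18
ee_pos: [353.8, 153.4, 163.3]
ee_rot: [179.6, 0.3, -45.9]
contact_force: [0.1, 0.1, -0.1]
width: 0.437
grasp_force: 0.0
```

```bash
python3 valve.py v2; python3 go.py 400 100 150 0; python3 -c "
from h import *
a=cv2.imread('pics/v2top.png')[180:265,180:300];b=cv2.imread('pics/v2scene.png')[220:350,210:470]
a=cv2.resize(a,(560,397),interpolation=cv2.INTER_CUBIC)
b0=cv2.resize(cv2.imread('pics/v2scene.png')[230:310,390:480],(240,213),interpolation=cv2.INTER_CUBIC)
c=np.zeros((397,240,3),np.uint8);c[:213]=b0
b=cv2.resize(b,(800,400))[:200]; cv2.imwrite('pics/c10.png',np.vstack([np.hstack([a,c]),b]))"
```

```text
top red 118 mu [485.9 365.8] rect [486.1 365.8] [13.9 55.6] dir 134.2 z 86.5
top green 28 mu [549.6 291.9] rect [550.7 292.5] [15.2 27.8] dir 157.3 z 65.3
top green 18 mu [515.2 329.3] rect [515.7 328.7] [ 4.5 24.4] dir 132.9 z 62.7
scene red 143 mu [490.8 368. ] rect [490.7 367.8] [17.2 61.2] dir 136.7 z 85.0
scene green 47 mu [523.6 331.8] rect [524.9 331.1] [ 8.9 38.7] dir 132.7 z 63.6
scene green 54 mu [555.9 299.4] rect [554.3 300.3] [22.1 26.4] dir -94.6 z 63.5
t=52.3 at [354.6 153.  163.5] rpy [179.6   0.2 -45.9] w 39.7 g 0.0 F [-0.1  0.8  0.1] | wz -45.9 dx 45.4 dy 53.0 dz 13.5
```

View pics/c10.png

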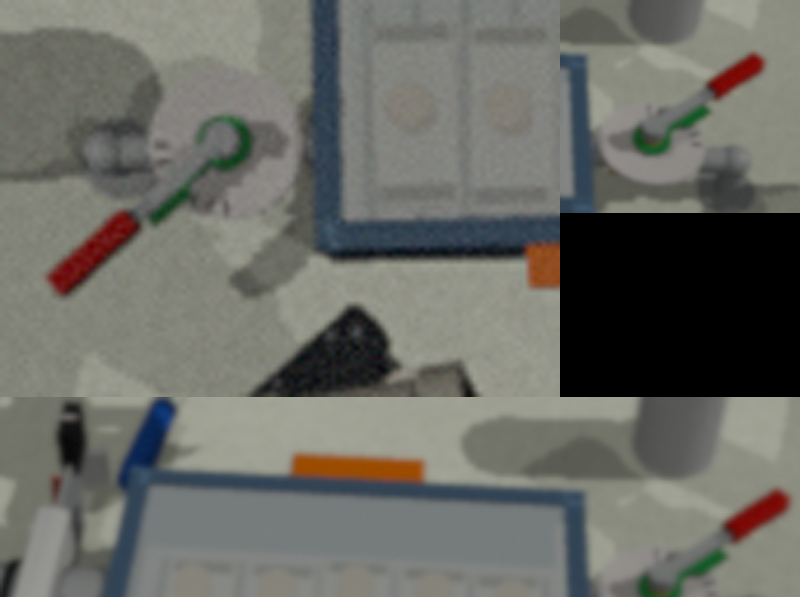

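The crop shows the red lever in line with the green pointer (about 134.4° against 133.6°). The lid is flat shut over the plaques, and the grip is level with the clip. I'm handing in.

```bash
python3 -c "
from plant import *
print(job_done())"
```

```text
the job is handed in; nothing more can be done
None
```

The job is handed in: all five plaques lie flat in the box with the lid shut, the gate grip is level with the red clip, and the valve lever is in line with the green pointer to within about 1°, finished at about 52 s.

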